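# Hook a key tray onto a slotted upright and press it home

### The job

Put the small blue steel key tray up on the slotted upright beside the key cabinet: hook its two tabs into the top two slots, then push down on the flange above its back plate until the catch snaps and the tray is fully home, level and flush. Its back plate hides the slots and the upright is clipped on a little off its mark, so feel for them and never force the tray against the board. Let go at the end, and leave the bowl, the yellow fob and the clothespin where they are.

Things in the scene. Friction and masses are not known exactly. Their poses are not given: they have to be found in the camera images.
- panel: White steel pegboard, 420 wide, 290 mm high, fixed, on two feet. Origin: on the table under the middle of its front sheet. Axes: z up, x INTO the board (its front looks to -x), y along it. Carries a key cabinet and, about y +121 mm, a slotted white upright 32 mm wide whose face stands 18 mm proud of the sheet, z 22 to 266 mm. Over 70 N in all between tray and board, upright and catch would bend it.
- slot_low (a point): Point on the board's fitting line (panel y +110 mm), in the plane of the upright's face, at the height of the lower edge of the second slot from the top (z 165 mm); axes as the panel. The upright is clipped on by hand, its centre 3 to 19 mm off this line to panel +y (away from the cabinet), firm: feel where. Slots on its centre, 6.5 wide, 24 high, pitch 50 (top slot: z 215), wall 3, 15 mm hollow behind.
- catch (a point): Spring catch on the upright's face, z 148 mm (this point is on the fitting line, the catch itself is centred on the upright): two rollers that grip the spear under the tray's back plate. The spear meets them 7 mm above home; there the tray rests by itself if let go. About 6 to 17 N downwards on the thumb flange makes it snap over (3 mm above home) and land hard on the slot edges: home. Do not press over about 25 N.
- key_cabinet: Small shut steel key cabinet with a black lever catch, fixed to the panel at panel y -85 mm: 150 wide, 180 high (z 45 to 225 mm), 66 mm deep plus the lever 11 mm. Its near side is 123 mm or more from the upright's centre. Origin: middle of its lower rear edge. Bystander.
- tray: Loose blue steel key tray, 0.24 to 0.42 kg, standing on the table: open tray 130 long (x), 56 wide (y), 30 mm high, walls 3 mm; grip from above across its width. Origin: centre of its underside; z up, x towards its back plate (40 wide, z 22 to 95 mm, rear face at x +73 mm). Home: yaw equal to the panel's, underside at z 135 mm; it may sag up to 2.5 degrees at the front.
- tab_low (a point): On the plate's rear face (tray x 73, y 0, z 30 mm), under the root of the lower tab; the other tab is 50 mm higher. A tab is 4 thick (y), sticks out 8.5 along x, root 8 high, its end lip (4 thick) hangs 10 mm below the root. Tabs enter the slots only 10 to 16 mm above home (13 best); push flush, then down. Home: x and z as slot_low, y as the real slot (play 1.25 mm).
- thumb (a point): Middle of the thumb flange's top: the back plate's top edge folded forward, 20 mm deep (x 50 to 70) and 40 wide, top at tray z 95 mm. The place to press the hooked tray down, with closed fingertips from above: pushed at the tray's middle, 60 mm further out, it cocks and binds on its tabs.
- bowl: White ceramic rice bowl, 110 mm across, 55 mm high; origin under its centre. Bystander.
- fob: Bright yellow key fob, about 68 x 32 x 10 mm with a thin steel ring, lying flat; origin on its underside near the middle. Bystander.
- clothespin: Green plastic clothespin, about 75 x 20 x 13 mm, lying flat; origin on its underside near the middle. Bystander.
Mind the look-alikes: they are no part of the job. Of the things like the tray, leave any that is black; of the rest the larger one is meant.

How it is judged (in metres and radians):
At the end, for the whole second after the job is handed in: The tray hangs released and still in the top two slots, fully home: tab_low within +2/-3 mm of slot_low in height, 3 mm in depth, 0 to 22 mm sideways; tilt under 0.07, yaw within 0.09 rad of the board. Bowl, fob and clothespin moved under 15 mm; tray never pressed on the board over 70 N (z of tab_low in the frame of slot_low between -0.003 and 0.002 m and x of tab_low in the frame of slot_low between -0.003 and 0.003 m and y of tab_low in the frame of slot_low between 0 and 0.022 m and angle between tray's own z axis and vertical below 0.07 rad and angle between the x axis of tray and the x axis of panel, either way round below 0.09 rad and linear speed of tray below 0.01 m/s); the robot touches nothing.
It fails at once if the tray is forced against the board, upright or catch (over 70 N in all) (contact force between tray and panel above 70 N).
It fails at once if the bowl is disturbed (distance of bowl from where it was at the start of the episode above 0.015 m).
It fails at once if the fob is disturbed (distance of fob from where it was at the start of the episode above 0.015 m).
It fails at once if the clothespin is disturbed (distance of clothespin from where it was at the start of the episode above 0.015 m).
It also fails if it takes over 72 s, if anything falls off the work surface, if the arm or the gripper's body presses on something with over 40 N, if the wrist force passes 120 N, or if a joint passes its speed limit or range.

### The arm

A 6-joint arm with a two-finger parallel gripper is mounted at the origin on the work surface. World frame = base frame: x ahead of the robot, y to its left, z up, the work surface at z = 0. Lengths are in mm, angles in rad, forces in N, time in s.
With the tool pointing down it reaches from about 350 to 975 mm from the base axis. Payload 7.1 kg.
Tool frame: the origin (TCP) lies at the very end of the fingers, on their centre line; the grasp point (between the pads) lies 19 mm behind it; y points along the fingers, x is the direction in which the jaws open and shut, and the axes are right-handed (so a half turn about y gives the same grasp; the last joint's range is limited). The gripper opens to 88 mm and grips with 3 to 60 N. Pads are 20 mm wide; open, the fingers measure 115 mm over their backs; the gripper's body (75 mm by 178 mm) begins 61 mm behind the grasp point.
Start: joints at [-1.3, 0.423, 1.63, -0, 1.089, -0.019], TCP at [178.618, -598.916, 222.675] pointing down, gripper open.
Joint ranges: [-3, 3], [-0.9, 2.11], [0.09, 2.58], [-1.31, 4.45], [0.11, 2.69], [-2.54, 2.54]. Speed limits (rad/s): [2.39, 2.39, 3.01, 3.14, 3.14, 3.14].

### API

Orientations are given as a rotation vector (axis times angle).
In Python, from workcell import ctrl gives the robot as it stands. The module is installed in compiled form; this text tells all that it offers.
- The arm moves only by the tool jog_arm, never from a script. Its argument "steps" is a list of rows, each an object with "turn": the turn, a rotation vector about the world's x, y, z scaled (see below), a list of three; "dp": the shift along the world's x, y, z scaled (see below), a list of three; "claw": the opening, from 0 (shut) to 1 (fully open). In form: [{"turn": [wx, wy, wz], "dp": [x, y, z], "claw": claw}, ...]. A call has 1 to 12 rows; each row is the pose to reach, as a shift and turn from the pose measured when the call began, turning the shorter way round; what a row does not reach only later rows make up. The controller multiplies each number of a shift by 80 mm and each number of a turn by pi rad. A row lasts 1/12 s, in which the tool goes at most 41.7 mm and 7.16 degrees, less where a joint would pass 70% of its speed; a pose out of reach is approached as far as the arm can. A call with a number of a shift or a turn outside -1 to 1 is refused whole. A call with a gripper value outside its range is refused whole. The fingers move at their own pace and stop on an object; the grip force is fixed at half the most. Time passes only in rows, so rows that repeat a pose let the fingers close. It gives the time, the measured TCP pose, the force and the opening at its end, in the units of the state.
- ctrl.get_obs(): the state, without advancing time (a new reading comes with each control period).
- ctrl.get_image(name): name is "scene" or "top" or "wrist"; returns a dict with "img" (420x560x3 uint8, red, green, blue), "range_z" (420x560 float32, mm along the optical axis (not along the pixel's ray), 0 where there is no reading), "fovy" (degrees; the focal length in pixels is half the picture's height over the tangent of half this angle, whatever the lens; pixels are square), "cx", "cy" (the principal point, pixels), "camera_from_world" (4x4, takes a point from world to camera coordinates); the wrist camera has in their place "hand_eye" (4x4, takes a point from camera to tool coordinates, whose origin is the TCP and whose axes are the tool frame's). Camera axes: x right, y down, z forward; pixel columns grow to the right and rows downward; lengths in mm; the calibration is good to about 2 mm. A picture is of the moment at which its call begins: read the wrist's pose just before it.
- ctrl.close_job(): hands the job in, once; it reports no verdict.
The state is a dict: "t": time; "qpos": joint angles; "qvel": joint speeds; "joint_torque": joint torques, N m; "ee_pos": TCP position; "orientation": TCP orientation; "ft_force": force on the tool from outside, world axes, zero at the start; "moment": the same for the moment, N m; "width": finger opening in mm.
Only numpy, scipy, OpenCV 4.12 (cv2) and the standard library are available. Lean on these libraries where they do the work, as an engineer would, in place of code of your own. Each camera call takes 0.05 s, during which the arm holds its last target.

## Working session

There is one attempt and no reset: what is moved stays moved. The work goes in short steps, Python scripts to look and compute and a tool call to move; the robot and the scene stay as the last step left them, time stands still between calls to the robot, and variables do not carry over. Pictures are saved under pics/ and viewed, and the job is handed in when it is done.

Besides the shell and the picture viewer there is one more tool, called after "Call:" as a command line: name --argument value ..., lists and objects as JSON in quotes. jog_arm: Moves the arm, as the interface text tells. Its arguments: {"type":"object","properties":{"steps":{"type":"array","items":{"type":"object","properties":{"turn":{"type":"array","items":{"type":"number"}},"dp":{"type":"array","items":{"type":"number"}},"claw":{"type":"number"}}}}},"required":["steps"]}

```bash
mkdir -p pics; python3 - <<'E'
from workcell import ctrl
import cv2
o=ctrl.get_obs(); print(o)
for n in ("scene","top","wrist"):
    d=ctrl.get_image(n); cv2.imwrite(f"pics/{n}0.png",d["img"][:,:,::-1])
    print(n,d["fovy"],d["cx"],d["cy"],d.get("camera_from_world",d.get("hand_eye")))
    import numpy as np; np.savez(f"{n}0.npz",**d)
E
```

```text
{'t': 0.0, 'qpos': array([-1.29998539e+00,  4.23825233e-01,  1.63070430e+00,  1.78811626e-06,
        1.08859108e+00, -1.90041427e-02]), 'qvel': array([-0.00035659, -0.00049633,  0.00025262, -0.00126259,  0.00043515,
       -0.00018976]), 'joint_torque': array([ 1.66445225e-03, -5.44623399e+01, -2.73668754e+01,  6.45068754e-02,
        2.26936938e-02, -1.25826336e-04]), 'ee_pos': array([ 178.48110648, -598.38511587,  221.90582444]), 'orientation': array([-1.33150874,  0.99396616, -0.99196129]), 'ft_force': array([-0.14456399, -0.41595746, -0.82517332]), 'moment': array([-0.01483581,  0.01659427,  0.0225297 ]), 'width': 87.71988345581579}
scene 42.75715082840671 275.2476860857948 205.62632289410882 [[ 5.06424173e-01  8.62052134e-01 -2.00168892e-02 -2.83573472e+02]
 [ 5.93916107e-01 -3.65545543e-01 -7.16686901e-01 -2.55271422e+02]
 [-6.25138557e-01  3.51059218e-01 -6.97107747e-01  1.63229314e+03]
 [ 0.00000000e+00  0.00000000e+00  0.00000000e+00  1.00000000e+00]]
top 50.78819163177605 279.680631172295 202.8344755290329 [[-2.96816663e-02 -9.99460081e-01 -1.40906035e-02 -6.06513447e+00]
 [-9.95652142e-01  3.08079146e-02 -8.79072471e-02  5.63441744e+02]
 [ 8.82938864e-02  1.14201060e-02 -9.96029001e-01  1.08983212e+03]
 [ 0.00000000e+00  0.00000000e+00  0.00000000e+00  1.00000000e+00]]
wrist 60.92349319959787 280.036004167783 211.64057415074498 [[ 9.99999891e-01 -2.92213256e-04 -3.64228656e-04  2.71404757e-02]
 [ 2.78701546e-04 -2.52347993e-01  9.67636509e-01 -1.61951673e+02]
 [-3.74668585e-04 -9.67636505e-01 -2.52347884e-01  6.83398478e+01]
 [ 0.00000000e+00  0.00000000e+00  0.00000000e+00  1.00000000e+00]]
```

View pics/scene0.png

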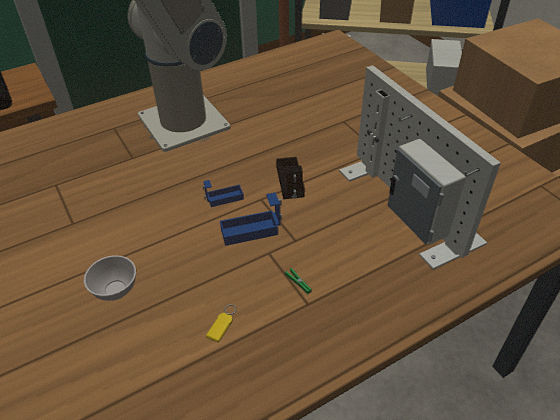

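View pics/top0.png

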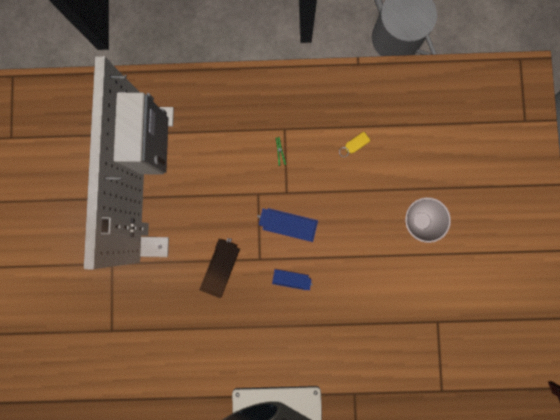

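View pics/wrist0.png

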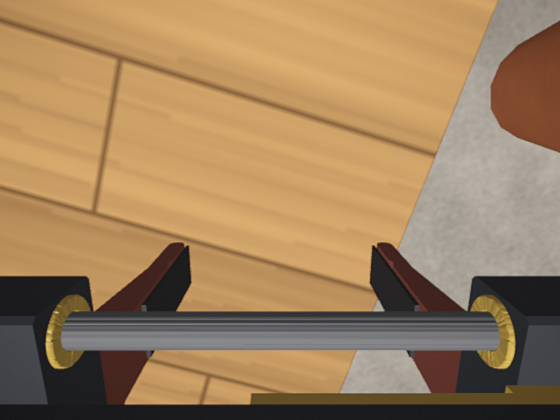

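Candidates for the tray: the big blue one (top view 288,224; scene 250,228), a small blue one (top 292,280; scene 223,194) and a black one (top 220,268; scene 291,178). The larger blue one is meant. I'll confirm it in a crop and get depth measurements.

```bash
cat > h.py <<'E'
import numpy as np, cv2
from scipy.spatial.transform import Rotation as R
def load(n): return dict(np.load(n+".npz"))
def cam(d,obs=None):
    f=d["img"].shape[0]/2/np.tan(np.radians(float(d["fovy"]))/2)
    if "camera_from_world" in d: T=np.linalg.inv(d["camera_from_world"])
    else:
        W=np.eye(4);W[:3,:3]=R.from_rotvec(obs["orientation"]).as_matrix();W[:3,3]=obs["ee_pos"];T=W@d["hand_eye"]
    return f,T
def cloud(d,obs=None):
    f,T=cam(d,obs);z=d["range_z"].astype(float);v,u=np.indices(z.shape)
    P=np.stack([(u-d["cx"])/f*z,(v-d["cy"])/f*z,z],-1)
    P=P@T[:3,:3].T+T[:3,3]; P[z==0]=np.nan
    return P
def proj(d,X,obs=None):
    f,T=cam(d,obs);p=(np.asarray(X)-T[:3,3])@T[:3,:3]
    return np.stack([f*p[...,0]/p[...,2]+d["cx"],f*p[...,1]/p[...,2]+d["cy"]],-1)
def crop(d,name,u0,v0,u1,v1,k):
    c=d["img"][v0:v1,u0:u1,::-1];cv2.imwrite("pics/"+name,cv2.resize(c,None,fx=k,fy=k,interpolation=cv2.INTER_CUBIC))
E
python3 - <<'E'
from h import *
s=load("scene0");t=load("top0")
crop(s,"c1.png",190,140,320,260,6); crop(t,"c2.png",70,40,190,290,2.4 and 3); crop(t,"c3.png",190,190,330,310,5)
crop(s,"c4.png",330,60,500,280,3)
for n,d in(("s",s),("t",t)):
    P=cloud(d); 
    hsv=cv2.cvtColor(d["img"],cv2.COLOR_RGB2HSV)
    m=(hsv[...,0]>105)&(hsv[...,0]<130)&(hsv[...,1]>120)
    k,l,st,ce=cv2.connectedComponentsWithStats(m.astype(np.uint8))
    for i in range(1,k):
        if st[i,4]>40:
            Q=P[l==i];print(n,st[i],np.round(np.nanmin(Q,0)),np.round(np.nanmax(Q,0)))
P=cloud(t)
for uv in [(60,180),(200,60),(350,300),(428,220)]: print(uv,P[uv[1],uv[0]])
for uv in [(98,80),(95,150),(92,240)]: print(uv,P[uv[1],uv[0]])
E
```

```text
s [ 430    0   61   28 1394] [-574. 1387. -209.] [-219. 1587.  -71.]
s [204 180   7  11  44] [349. -89.  37.] [378. -71.  66.]
s [207 187  35  15 164] [348. -90.  -3.] [398.   7.  40.]
s [267 193  13  13 107] [504.   0.  90.] [547.  31.  99.]
s [220 211  59  27 530] [ 466. -113.   -5.] [553.  30.  35.]
t [ 260  210   56   30 1052] [ 470. -112.   -4.] [544.  24. 101.]
t [273 270  37  19 462] [350. -88.  -4.] [394.  -0.  67.]
(60, 180) [6.42557236e+02 5.47455522e+02 3.59341112e-01]
(200, 60) [1273.81960734  317.94267742 -746.44464915]
(350, 300) [ 313.43421055 -193.25176601   -3.41867494]
(428, 220) [ 509.28379445 -398.86839512    4.61107936]
(98, 80) [794.0341647  325.38599982 290.81969404]
(95, 150) [654.20641287 331.10408581 289.04139735]
(92, 240) [479.16970067 334.69886558 291.14596241]
```

View pics/c1.png

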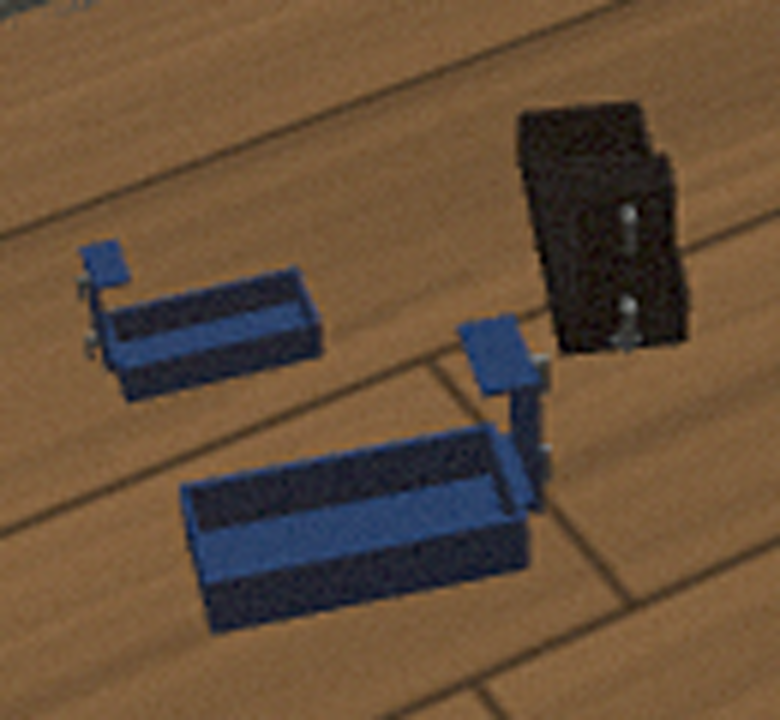

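View pics/c2.png

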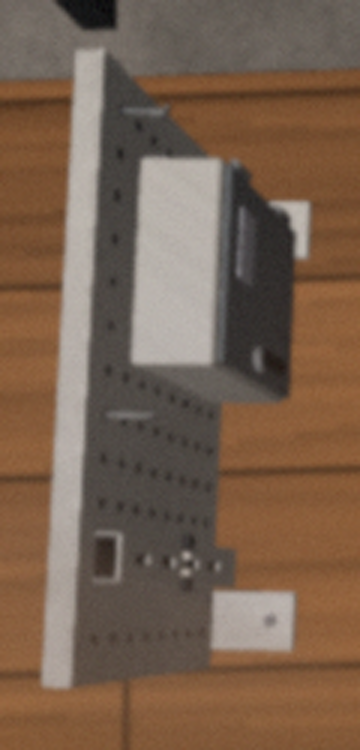

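View pics/c3.png

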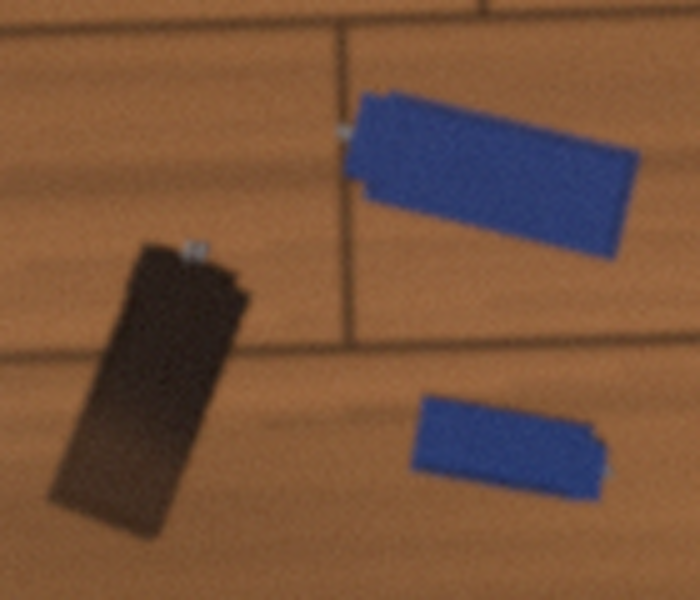

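View pics/c4.png

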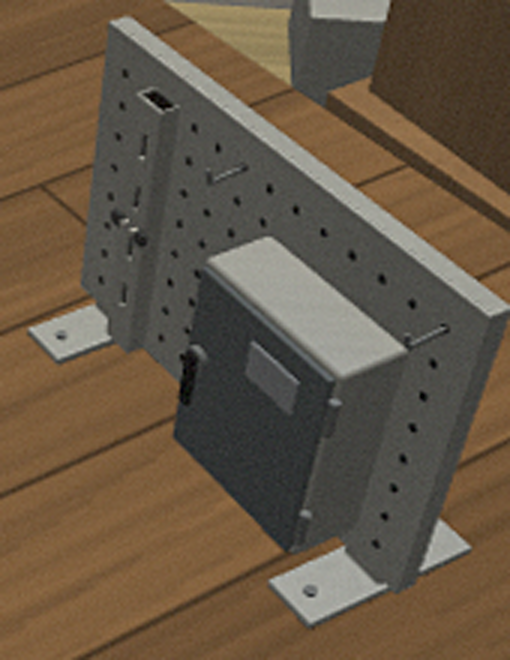

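The enlarged crop confirms that the larger blue tray (c1 ~360,520) is the target. The upright is visible with its slots, at c4 ~(140,200). Next I'll fit the panel plane and the upright.

```bash
python3 - <<'E'
from h import *
s=load("scene0");t=load("top0")
for n,d in(("s",s),("t",t)):
    P=cloud(d).reshape(-1,3); P=P[~np.isnan(P[:,0])]
    # top edge
    Q=P[(P[:,2]>283)&(P[:,2]<300)&(P[:,1]>280)&(P[:,1]<380)&(P[:,0]>380)&(P[:,0]<880)]
    print(n,len(Q),Q.min(0),Q.max(0))
    # front sheet: RANSAC-like
    Q=P[(P[:,2]>40)&(P[:,2]<280)&(P[:,1]>270)&(P[:,1]<360)&(P[:,0]>420)&(P[:,0]<880)]
    yaw0=0
    best=(0,)
    rng=np.random.default_rng(0)
    for _ in range(3000):
        a=Q[rng.choice(len(Q),3,False)];nn=np.cross(a[1]-a[0],a[2]-a[0]);L=np.linalg.norm(nn)
        if L<1e3: continue
        nn/=L
        if abs(nn[1])<.9: continue
        c=(abs((Q-a[0])@nn)<2.5)
        if c.sum()>best[0]: best=(c.sum(),c)
    c=best[1];m=Q[c].mean(0);nn=np.linalg.svd(Q[c]-m)[2][2];nn*=np.sign(nn[1])
    print("plane",best[0],len(Q),m,nn,"yaw",np.degrees(np.arctan2(nn[1],nn[0])))
    yaw=np.arctan2(nn[1],nn[0]);ex=np.array([np.cos(yaw),np.sin(yaw),0]);ey=np.array([-np.sin(yaw),np.cos(yaw),0])
    A=P[(P[:,2]>60)&(P[:,2]<255)]
    X=(A-m)@ex;Y=(A-m)@ey
    k=(X<-12)&(X>-24)&(abs(A[:,0]-490)<90)
    print("upright pts",k.sum(),"X",np.median(X[k]),"worldx",np.percentile(A[k,0],[1,50,99]),"Y",np.percentile(Y[k],[1,50,99]))
    k=abs(X)<3; print("sheet Y ext",np.percentile(Y[k],[0.2,99.8]), "world x ext",np.percentile(A[k,0],[.2,99.8]))
    k=(X<-55)&(X>-90)&(A[:,0]>450); print("cab",k.sum(),np.percentile(Y[k],[1,99]))
E
```

```text
s 1388 [426.55069787 315.09350201 283.0069246 ] [847.62537934 357.61903485 293.18360302]
plane 5729 9607 [661.66070621 325.59826241 194.61609086] [4.74652555e-02 9.98872833e-01 3.36972858e-04] yaw 87.27941882277388
upright pts 656 X -17.855643333453177 worldx [491.69467569 513.05897662 528.12165016] Y [132.85203195 147.94467018 169.31121182]
sheet Y ext [-185.20283715  235.74814377] world x ext [426.21264801 846.71999621]
cab 3198 [-137.86721982    8.66883113]
t 2398 [425.80917578 312.82501989 283.02390351] [844.1121766  351.70988146 294.69127156]
plane 5021 7434 [598.36229069 324.91661542 194.64615531] [0.04548708 0.9989634  0.00174801] yaw 87.39287853773128
upright pts 434 X -17.91758326154467 worldx [490.07540721 508.19923414 525.65740603] Y [ 71.71895773  89.46556996 107.41864445]
sheet Y ext [-245.18598492  172.9854556 ] world x ext [425.5603744  843.31800643]
cab 1798 [-196.91456536  -46.9746546 ]
```

```bash
python3 - <<'E'
from h import *
from workcell import ctrl
o=ctrl.get_obs();M=R.from_rotvec(o["orientation"]).as_matrix();print(M.round(3),o["t"])
t=load("top0");P=cloud(t);s=load("scene0")
hsv=cv2.cvtColor(t["img"],cv2.COLOR_RGB2HSV)
m=((hsv[...,0]>105)&(hsv[...,0]<130)&(hsv[...,1]>120)).astype(np.uint8)
# project blue pixels onto the z=30 plane (tray rim) for rectangle
f,T=cam(t)
v,u=np.nonzero(m[205:245,255:320]);u=u+255;v=v+205
for zz in(0,30):
    r=np.stack([(u-t["cx"])/f,(v-t["cy"])/f,np.ones(len(u))],-1)@T[:3,:3].T
    X=T[:3,3]+r*((zz-T[2,3])/r[:,2])[:,None]
    k=X[:,1]<-20
    print(zz,cv2.minAreaRect(X[k,:2].astype(np.float32)), cv2.minAreaRect(X[:,:2].astype(np.float32)))
# named corners in c3 (px/5+offset): front-left(638,152), front-right(615,258); z=30
for a in [(638,152),(615,258),(392,93),(366,198)]:
    uu,vv=a[0]/5+190,a[1]/5+190
    r=T[:3,:3]@np.array([(uu-t["cx"])/f,(vv-t["cy"])/f,1]);print(a,(T[:3,3]+r*((30-T[2,3])/r[2])).round(1))
f,T=cam(s)
for a in [(182,486),(205,578),(527,512),(490,427)]:
    uu,vv=a[0]/6+190,a[1]/6+140
    r=T[:3,:3]@np.array([(uu-s["cx"])/f,(vv-s["cy"])/f,1]);print(a,(T[:3,3]+r*((30-T[2,3])/r[2])).round(1))
E
```

```text
[[ 0.286 -0.     0.958]
 [-0.958  0.001  0.286]
 [-0.001 -1.    -0.   ]] 0.15
0 ((503.9515380859375, -61.05712890625), (97.42657470703125, 50.3798828125), 74.27490234375) ((509.6973571777344, -40.650108337402344), (139.8275604248047, 50.3798828125), 74.27490234375)
30 ((502.9110107421875, -60.39128494262695), (94.8512954711914, 49.04823303222656), 74.27490234375) ((508.50494384765625, -40.523643493652344), (136.13153076171875, 49.048240661621094), 74.27490234375)
(638, 152) [ 515.6 -116.5   30. ]
(615, 258) [ 463.3 -103.1   30. ]
(392, 93) [548.9   5.5  30. ]
(366, 198) [496.8  19.9  30. ]
(182, 486) [467.8 -97.7  30. ]
(205, 578) [ 517.3 -112.2   30. ]
(527, 512) [552.2  12.4  30. ]
(490, 427) [503.4  23.8  30. ]
```

Call:
jog_arm --steps '[{"dp":[0.3,0.5,0],"turn":[0,0,0.023],"claw":1},{"dp":[0.59,0.985,0],"turn":[0,0,0.046],"claw":1},{"dp":[0.59,0.985,0],"turn":[0,0,0.046],"claw":1}]'

```text
t: 0.4
ee_pos: [226.9, -515.0, 221.2]
orientation: [-1.381, 0.883, -0.876]
ft_force: [-0.0, -0.6, -0.0]
width: 88.0
```

Call:
jog_arm --steps '[{"dp":[0.3,0.5,0],"turn":[0,0,0.023],"claw":1},{"dp":[0.59,0.985,0],"turn":[0,0,0.046],"claw":1},{"dp":[0.59,0.985,0],"turn":[0,0,0.046],"claw":1}]'

```text
t: 0.65
ee_pos: [275.1, -432.3, 220.7]
orientation: [-1.426, 0.77, -0.761]
ft_force: [-0.7, -0.0, 0.0]
width: 87.6
```

Call:
jog_arm --steps '[{"dp":[0.3,0.5,0],"turn":[0,0,0.023],"claw":1},{"dp":[0.59,0.985,0],"turn":[0,0,0.046],"claw":1},{"dp":[0.59,0.985,0],"turn":[0,0,0.046],"claw":1}]'

```text
t: 0.9
ee_pos: [323.4, -350.2, 220.5]
orientation: [-1.464, 0.657, -0.646]
ft_force: [-0.3, -0.1, -0.3]
width: 88.0
```

Call:
jog_arm --steps '[{"dp":[0.29,0.44,0],"turn":[0,0,0.023],"claw":1},{"dp":[0.578,0.875,0],"turn":[0,0,0.046],"claw":1},{"dp":[0.578,0.875,0],"turn":[0,0,0.046],"claw":1}]'

```text
t: 1.15
ee_pos: [371.8, -276.7, 220.6]
orientation: [-1.496, 0.541, -0.529]
ft_force: [-0.2, -1.1, 0.1]
width: 87.8
```

Call:
jog_arm --steps '[{"dp":[0.29,0.44,0],"turn":[0,0,0.023],"claw":1},{"dp":[0.578,0.875,0],"turn":[0,0,0.046],"claw":1},{"dp":[0.578,0.875,0],"turn":[0,0,0.046],"claw":1}]'

```text
t: 1.4
ee_pos: [420.6, -203.8, 220.8]
orientation: [-1.522, 0.424, -0.414]
ft_force: [0.5, 0.5, -0.2]
width: 88.0
```

Call:
jog_arm --steps '[{"dp":[0.29,0.44,0],"turn":[0,0,0.023],"claw":1},{"dp":[0.578,0.875,0],"turn":[0,0,0.046],"claw":1},{"dp":[0.578,0.875,0],"turn":[0,0,0.046],"claw":1}]'

```text
t: 1.65
ee_pos: [469.9, -131.1, 221.2]
orientation: [-1.542, 0.307, -0.299]
ft_force: [-0.4, -0.5, 0.1]
width: 87.8
```

Call:
jog_arm --steps '[{"dp":[0.29,0.44,0],"turn":[0,0,0.023],"claw":1},{"dp":[0.578,0.875,0],"turn":[0,0,0.046],"claw":1},{"dp":[0.578,0.875,0],"turn":[0,0,0.046],"claw":1},{"dp":[0.578,0.875,0],"turn":[0,0,0.046],"claw":1}]'

```text
t: 1.98
ee_pos: [517.3, -60.5, 221.0]
orientation: [-1.556, 0.193, -0.185]
ft_force: [0.6, -0.5, 0.5]
width: 87.8
```

```bash
cat > snap.py <<'E'
import sys
from h import *
from workcell import ctrl
def snap(n,save):
    o=ctrl.get_obs(); d=ctrl.get_image(n); d["obs_pos"]=o["ee_pos"];d["obs_or"]=o["orientation"]
    np.savez(save+".npz",**d); cv2.imwrite(f"pics/{save}.png",d["img"][:,:,::-1]); print(save,o["t"],o["ee_pos"],o["ft_force"],o["width"])
def wobs(d): return dict(ee_pos=d["obs_pos"],orientation=d["obs_or"])
if __name__=="__main__": snap(sys.argv[1],sys.argv[2])
E
python3 snap.py wrist w1; python3 -c "
from workcell import ctrl
from h import *
o=ctrl.get_obs();print(R.from_rotvec(o['orientation']).as_matrix().round(3),o['qpos'].round(3))"
```

```text
w1 1.9833 [517.28241641 -60.54815001 221.02588844] [ 0.63054341 -0.49099314  0.51334578] 87.77473672226662
[[ 0.971 -0.005  0.24 ]
 [-0.24   0.007  0.971]
 [-0.007 -1.     0.006]] [-0.145  0.274  1.858  0.008  1.015  0.093]
```

View pics/w1.png

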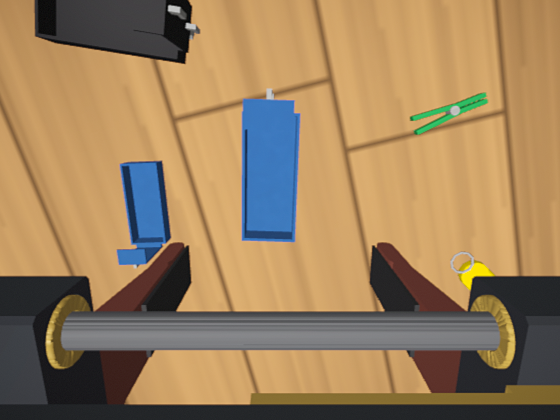

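The big blue tray spans (242–299, 98–241). The black tray is upper left, the small blue one at (145,200), the clothespin at (450,115) and the fob at (475,275). I'll measure corners from an enlarged crop.

```bash
python3 - <<'E'
from h import *
crop(load("w1"),"w1c.png",225,80,315,250,3.5)
E
```

```text
(no output)
```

View pics/w1c.png

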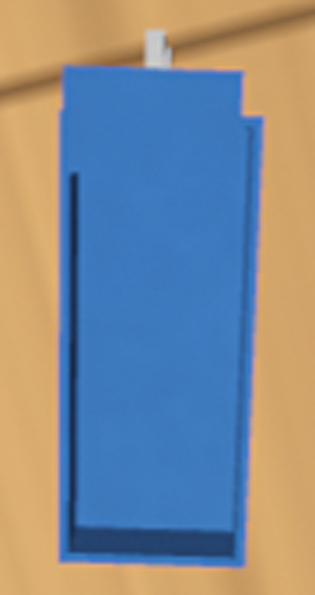

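```bash
python3 - <<'E'
from h import *; from snap import wobs
from scipy.optimize import least_squares
d=load("w1");o=wobs(d)
uv=np.array([(60,562),(244,566),(263,117),(64,66),(243,71)])/3.5+[225,80]-0.5+0.5/3.5
print(uv)
# tool x ~ +world x: image right = +world x; tray y ~ -world x => image-right is tray -y
M=np.array([(-65,28,30),(-65,-28,30),(65,-28,30),(73,20,95),(73,-20,95)],float)
def X(p): 
    c,s=np.cos(p[2]),np.sin(p[2]);return np.c_[p[0]+c*M[:,0]-s*M[:,1],p[1]+s*M[:,0]+c*M[:,1],M[:,2]+p[3]]
r=least_squares(lambda p:(proj(d,X(p),o)-uv).ravel(),[508,-46,1.3,0])
print(r.x,np.degrees(r.x[2]),r.fun.reshape(-1,2).round(2))
P=cloud(d,o)
for u,v in [(270,180),(268,105),(244,220),(297,150),(230,200),(320,200)]: print((u,v),P[v,u].round(1))
E
```

```text
[[241.78571429 240.21428571]
 [294.35714286 241.35714286]
 [299.78571429 113.07142857]
 [242.92857143  98.5       ]
 [294.07142857  99.92857143]]
[507.99228472 -47.16245642   1.30122403  -2.03638329] 74.55464499609104 [[-0.37 -0.33]
 [ 0.42  0.07]
 [ 0.2  -0.15]
 [-0.25  0.12]
 [ 0.05  0.19]]
(270, 180) [506.6 -51.8   2.5]
(268, 105) [526.1  19.2  93.9]
(244, 220) [472.4 -81.7  29.8]
(297, 150) [541.5 -25.5  28.5]
(230, 200) [ 4.582e+02 -6.320e+01  2.000e-01]
(320, 200) [ 5.542e+02 -8.670e+01  2.000e-01]
```

```bash
cat > goto.py <<'E'
import sys
from h import *
from workcell import ctrl
# usage: goto.py x y z jawangle_deg  -> dp,turn (tool x axis at jaw angle, pointing down, optional pitch)
a=list(map(float,sys.argv[1:]))
o=ctrl.get_obs();j=np.radians(a[3]);x=np.array([np.cos(j),np.sin(j),0]);y=np.array([0,0,-1.])
Rt=np.c_[x,y,np.cross(x,y)]
if len(a)>4: Rt=R.from_rotvec(x*np.radians(a[4])).as_matrix()@Rt
t=R.from_matrix(Rt@R.from_rotvec(o["orientation"]).as_matrix().T).as_rotvec()/np.pi
print("t",round(o["t"],2),"pos",o["ee_pos"].round(1),"F",o["ft_force"].round(1),"M",o["moment"].round(2),"w",o["width"].round(1)); print("dp",((np.array(a[:3])-o["ee_pos"])/80).round(4).tolist(),"turn",t.round(4).tolist())
E
python3 goto.py 508.8 -44.3 100 -15.45
```

```text
Traceback (most recent call last):
  File "goto.py", line 10, in <module>
    print("t",round(o["t"],2),"pos",o["ee_pos"].round(1),"F",o["ft_force"].round(1),"M",o["moment"].round(2),"w",o["width"].round(1)); print("dp",((np.array(a[:3])-o["ee_pos"])/80).round(4).tolist(),"turn",t.round(4).tolist())
                                                                                                                 ^^^^^^^^^^^^^^^^
AttributeError: 'float' object has no attribute 'round'
```

```bash
sed -i 's/o\["width"\].round(1)/round(float(o["width"]),1)/' goto.py; python3 goto.py 508.8 -44.3 141 -15.45
```

```text
t 2.03 pos [516.2 -61.6 220.9] F [ 0.3 -0.4  0.2] M [-0.05 -0.09  0.07] w 87.8
dp [-0.0931, 0.2156, -0.9984] turn [-0.0023, -0.0016, -0.0087]
```

Call:
jog_arm --steps '[{"dp":[-0.093,0.216,-0.5],"turn":[-0.0023,-0.0016,-0.0087],"claw":1},{"dp":[-0.093,0.216,-0.998],"turn":[-0.0023,-0.0016,-0.0087],"claw":1},{"dp":[-0.093,0.216,-0.998],"turn":[-0.0023,-0.0016,-0.0087],"claw":1},{"dp":[-0.093,0.216,-0.998],"turn":[-0.0023,-0.0016,-0.0087],"claw":1}]'

```text
t: 2.37
ee_pos: [506.6, -45.6, 139.8]
orientation: [-1.561, 0.218, -0.209]
ft_force: [0.3, -0.8, 0.8]
width: 87.7
```

```bash
python3 goto.py 508.8 -44.3 70 -15.45; python3 snap.py wrist w2
```

```text
t 2.37 pos [506.6 -45.6 139.8] F [ 0.3 -0.8  0.8] M [-0.05 -0.11  0.04] w 87.7
dp [0.0279, 0.0162, -0.8719] turn [-0.0001, -0.0018, 0.0007]
w2 2.3667 [506.56723052 -45.59515823 139.75364641] [ 0.32241721 -0.79282463  0.83090188] 87.72110477105838
```

View pics/w2.png

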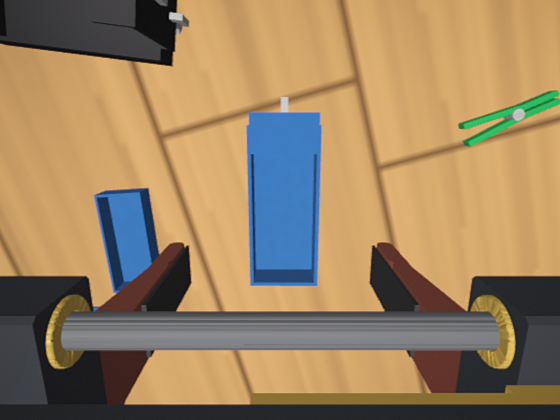

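Call:
jog_arm --steps '[{"dp":[0.028,0.016,-0.45],"turn":[0,-0.0018,0.0007],"claw":1},{"dp":[0.028,0.016,-0.87],"turn":[0,-0.0018,0.0007],"claw":1},{"dp":[0.028,0.016,-0.87],"turn":[0,-0.0018,0.0007],"claw":1},{"dp":[0.028,0.016,-0.87],"turn":[0,-0.0018,0.0007],"claw":1}]'

```text
t: 2.75
ee_pos: [511.0, -45.2, 73.1]
orientation: [-1.56, 0.21, -0.215]
ft_force: [-0.4, -0.2, 0.5]
width: 87.8
```

```bash
python3 goto.py 508.8 -44.3 5 -15.45
```

```text
t 2.75 pos [511.  -45.2  73.1] F [-0.4 -0.2  0.5] M [-0.06 -0.01 -0.02] w 87.8
dp [-0.028, 0.0118, -0.8511] turn [0.0, 0.0012, 0.0004]
```

Call:
jog_arm --steps '[{"dp":[-0.014,0.012,-0.45],"turn":[0,0,0],"claw":1},{"dp":[-0.014,0.012,-0.75],"turn":[0,0,0],"claw":1},{"dp":[-0.014,0.012,-0.85],"turn":[0,0,0],"claw":1},{"dp":[-0.014,0.012,-0.85],"turn":[0,0,0],"claw":1}]'

```text
t: 3.08
ee_pos: [510.6, -44.7, 6.0]
orientation: [-1.56, 0.21, -0.216]
ft_force: [-0.3, 0.6, -0.2]
width: 88.1
```

```bash
python3 goto.py 508.8 -44.3 5 -15.45; for i in 1 2 3; do python3 - <<'E'
from workcell import ctrl
ctrl.get_image("top"); print(ctrl.get_obs()["ee_pos"].round(2),ctrl.get_obs()["ft_force"].round(2))
E
done
```

```text
t 3.08 pos [510.6 -44.7   6. ] F [-0.3  0.6 -0.2] M [-0.03 -0.03 -0.  ] w 88.1
dp [-0.023, 0.0045, -0.0125] turn [0.0001, 0.0013, 0.0005]
[511.17 -44.67   6.77] [-0.97  0.22  0.51]
[511.52 -44.63   7.16] [ 0.4  -0.67  0.14]
[511.66 -44.58   7.26] [0.38 0.59 0.08]
```

Call:
jog_arm --steps '[{"dp":[-0.03,0,-0.04],"turn":[0,0,0],"claw":1},{"dp":[-0.03,0,-0.04],"turn":[0,0,0],"claw":0.6},{"dp":[-0.03,0,-0.04],"turn":[0,0,0],"claw":0},{"dp":[-0.03,0,-0.04],"turn":[0,0,0],"claw":0},{"dp":[-0.03,0,-0.04],"turn":[0,0,0],"claw":0},{"dp":[-0.03,0,-0.04],"turn":[0,0,0],"claw":0},{"dp":[-0.03,0,-0.04],"turn":[0,0,0],"claw":0},{"dp":[-0.03,0,-0.04],"turn":[0,0,0],"claw":0}]'

```text
t: 3.9
ee_pos: [509.2, -44.6, 4.1]
orientation: [-1.56, 0.207, -0.218]
ft_force: [0.4, -0.1, 2.0]
width: 56.0
```

```bash
python3 goto.py 508.8 -44.3 5 -15.45;  python3 snap.py wrist w3
```

```text
t 3.9 pos [509.2 -44.6   4.1] F [ 0.4 -0.1  2. ] M [-0.01  0.12  0.03] w 56.0
dp [-0.0052, 0.0034, 0.0112] turn [0.0001, 0.0022, 0.0004]
w3 3.9 [509.21881577 -44.57219489   4.10053802] [ 0.4051513  -0.05068621  2.01527953] 55.95791323548802
```

View pics/w3.png

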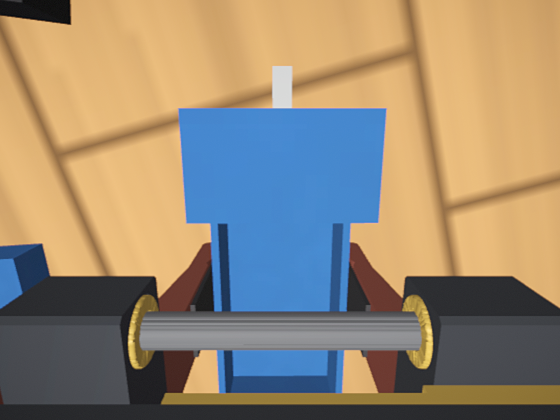

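Grip is good: width 56 mm, flange edge at rows 108–222, tray square in the jaws. I'll lift and then compute the in-hand transform.

Call:
jog_arm --steps '[{"dp":[0,0,0.1],"turn":[0,0,0],"claw":0},{"dp":[0,0,0.3],"turn":[0,0,0],"claw":0},{"dp":[0,0,0.6],"turn":[0,0,0],"claw":0},{"dp":[0,0,0.99],"turn":[0,0,0],"claw":0},{"dp":[0,0,0.99],"turn":[0,0,0],"claw":0},{"dp":[0,0,0.99],"turn":[0,0,0],"claw":0}]'

```text
t: 4.45
ee_pos: [510.3, -44.7, 84.8]
orientation: [-1.56, 0.204, -0.221]
ft_force: [-0.9, 0.4, -3.7]
width: 55.9
```

```bash
python3 goto.py 508.8 -44.3 5 -15.45;  python3 snap.py wrist w4; python3 - <<'E'
from h import *; from snap import wobs
from scipy.optimize import least_squares
d=load("w3")
E
```

```text
t 4.45 pos [510.3 -44.7  84.8] F [-0.9  0.4 -3.7] M [-0.11 -0.08 -0.02] w 55.9
dp [-0.0192, 0.0051, -0.9974] turn [0.0003, 0.0033, 0.0004]
w4 4.45 [510.3382285  -44.70988085  84.79285401] [-0.94396782  0.37382296 -3.68305192] 55.88375325146023
```

View pics/w4.png

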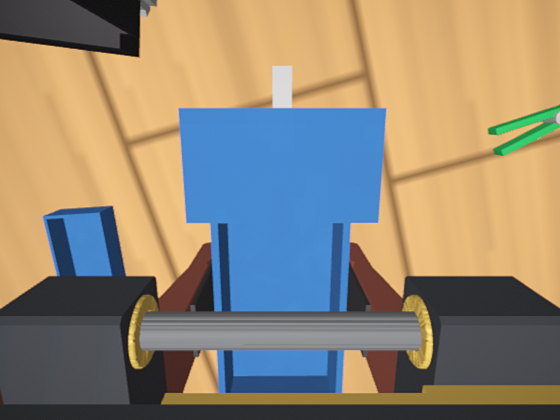

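```bash
python3 - <<'E'
from h import *
from scipy.optimize import least_squares
d=load("w4"); crop(d,"w4c.png",160,55,410,235,3)
o=dict(ee_pos=np.zeros(3),orientation=np.zeros(3))
uv=np.array([(179,108),(386,108),(187,222.5),(379,222.5)],float)
# tool: x=-tray y, y=down, z=tray x
def X(p):
    M=np.array([(73,20,95),(73,-20,95),(50,20,95),(50,-20,95)],float)
    A=np.c_[-M[:,1],-M[:,2],M[:,0]]
    A=R.from_rotvec([0,p[3],0]).apply(A)
    return A+p[:3]
r=least_squares(lambda p:(proj(d,X(p),o)-uv).ravel(),[0,5,0,0]); print(r.x,r.fun.round(2))
P=cloud(d,o)
for u,v in [(282,150),(230,120),(330,200),(282,75),(282,95)]: print(P[v,u].round(1))
E
```

```text
[ 3.86568613e-01  4.69476563e+00 -2.57545645e+00 -1.20148939e-03] [ 0.01  0.15  0.5  -0.19  0.03  0.15 -0.59 -0.11]
[  0.2 -90.   62.4]
[-10.  -90.1  68.2]
[ 10.  -90.5  52.3]
[  0.2 -83.6  77.1]
[  0.2 -83.6  73.2]
```

View pics/w4c.png

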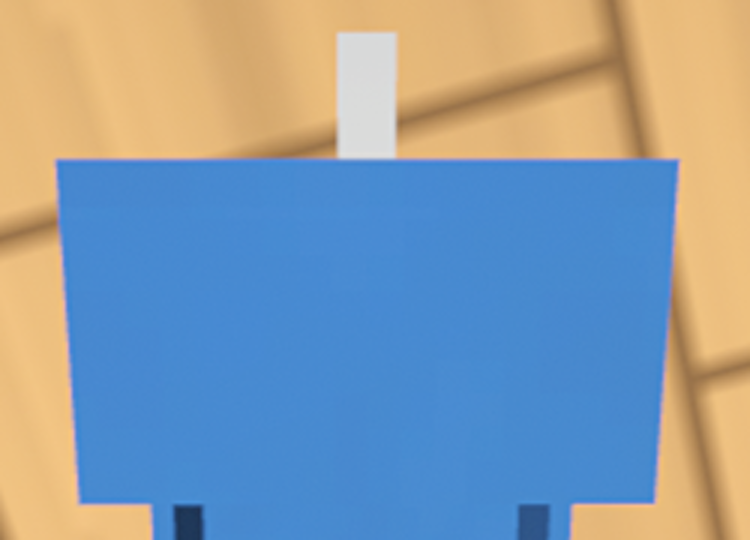

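Call:
jog_arm --steps '[{"dp":[-0.01,0.2,0.15],"turn":[0,0.001,0.008],"claw":0},{"dp":[-0.02,0.5,0.33],"turn":[0,0.002,0.016],"claw":0},{"dp":[-0.037,0.825,0.48],"turn":[0,0.003,0.024],"claw":0},{"dp":[-0.037,0.825,0.48],"turn":[0,0.003,0.024],"claw":0}]'

```text
t: 4.83
ee_pos: [506.2, 24.2, 122.3]
orientation: [-1.565, 0.153, -0.15]
ft_force: [0.9, -0.6, -2.2]
width: 56.0
```

Call:
jog_arm --steps '[{"dp":[-0.01,0.2,0.15],"turn":[0,0,0.008],"claw":0},{"dp":[-0.02,0.5,0.33],"turn":[0,0,0.016],"claw":0},{"dp":[-0.037,0.825,0.48],"turn":[0,0,0.024],"claw":0},{"dp":[-0.037,0.825,0.48],"turn":[0,0,0.024],"claw":0}]'

```text
t: 5.17
ee_pos: [503.6, 92.9, 161.1]
orientation: [-1.568, 0.09, -0.089]
ft_force: [0.8, 0.6, -2.0]
width: 55.6
```

Call:
jog_arm --steps '[{"dp":[-0.01,0.2,0.15],"turn":[0,0,0.008],"claw":0},{"dp":[-0.02,0.5,0.33],"turn":[0,0,0.016],"claw":0},{"dp":[-0.037,0.825,0.48],"turn":[0,0,0.024],"claw":0},{"dp":[-0.037,0.825,0.48],"turn":[0,0,0.024],"claw":0}]'

```text
t: 5.5
ee_pos: [501.4, 161.5, 199.9]
orientation: [-1.568, 0.028, -0.029]
ft_force: [0.7, 0.0, -1.8]
width: 55.9
```

```bash
python3 goto.py 501.5 152.7 200 -2.67 25;  python3 snap.py wrist w5
```

```text
t 5.5 pos [501.4 161.5 199.9] F [ 0.7  0.  -1.8] M [-0.08 -0.07 -0.01] w 55.9
dp [0.0007, -0.1098, 0.001] turn [0.1379, -0.0055, -0.0032]
w5 5.5 [501.44060767 161.48244459 199.91638094] [ 0.69235471  0.04133811 -1.78180221] 55.8555403028053
```

View pics/w5.png

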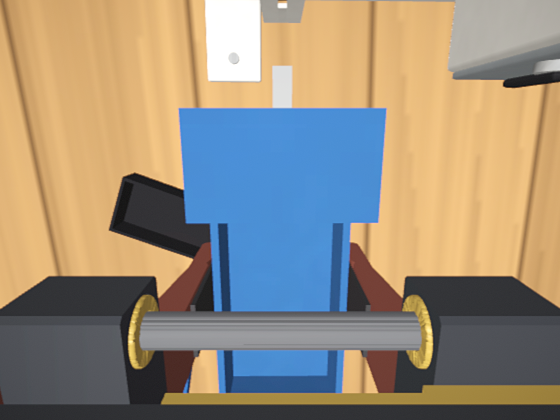

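Call:
jog_arm --steps '[{"dp":[0,-0.05,0.05],"turn":[0.035,-0.001,-0.001],"claw":0},{"dp":[0,-0.11,0.1],"turn":[0.07,-0.003,-0.002],"claw":0},{"dp":[0,-0.11,0.1],"turn":[0.105,-0.004,-0.003],"claw":0},{"dp":[0,-0.11,0.1],"turn":[0.138,-0.0055,-0.003],"claw":0},{"dp":[0,-0.11,0.1],"turn":[0.138,-0.0055,-0.003],"claw":0},{"dp":[0,-0.11,0.1],"turn":[0.138,-0.0055,-0.003],"claw":0}]'

```text
t: 6.05
ee_pos: [499.7, 148.3, 204.6]
orientation: [-1.138, 0.034, -0.041]
ft_force: [-0.1, -0.5, -3.2]
width: 56.0
```

```bash
python3 goto.py 501.5 152.7 200 -2.67;  python3 snap.py wrist w6; python3 - <<'E'
from h import *
crop(load("w6"),"w6c.png",210,0,350,130,5)
E
```

```text
t 6.05 pos [499.7 148.3 204.6] F [-0.1 -0.5 -3.2] M [-0.4  -0.11  0.03] w 56.0
dp [0.0219, 0.0547, -0.0578] turn [-0.1374, 0.0048, 0.0016]
w6 6.05 [499.74574577 148.3232684  204.62268069] [-0.07764492 -0.48050186 -3.21576913] 56.04418372518288
```

View pics/w6.png

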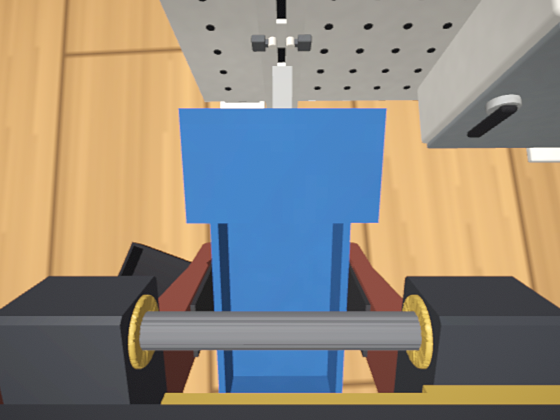

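View pics/w6c.png

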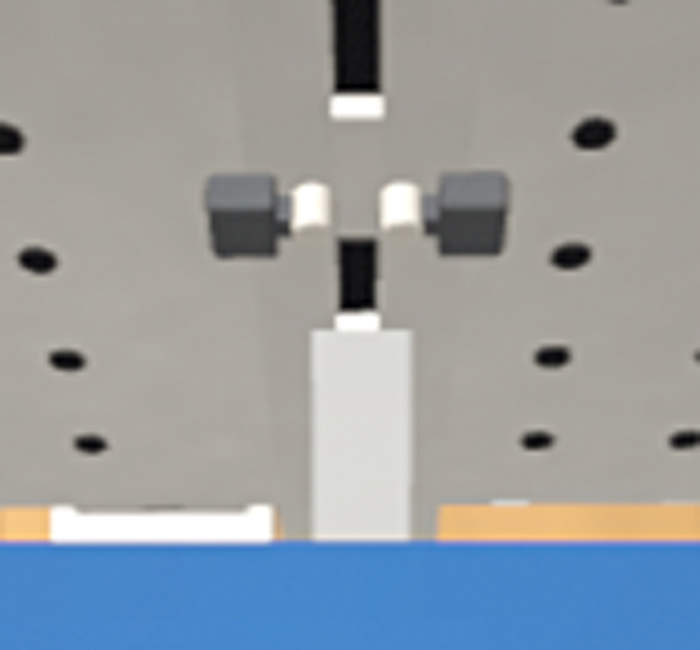

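The second slot's lower edge is at w6 (281.4, 23.5), the third slot at (281.4, 66), the catch at (281, 43) and the tray's tab at (282, 85). I'll compute the slot pose from these.

```bash
python3 - <<'E'
from h import *; from snap import wobs
d=load("w6");o=wobs(d);P=cloud(d,o)
for u in (268,270,292,295):
  for v in (15,27,56): print((u,v),P[v,u].round(1),d["range_z"][v,u])
# sheet and upright planes in this view
Q=P[0:95,180:420].reshape(-1,3);Q=Q[(Q[:,2]>20)&(Q[:,1]>250)]
rng=np.random.default_rng(0)
def ransac(Q,th=1.2):
    best=(0,None)
    for _ in range(3000):
        a=Q[rng.choice(len(Q),3,False)];n=np.cross(a[1]-a[0],a[2]-a[0]);L=np.linalg.norm(n)
        if L<300: continue
        n/=L
        if abs(n[1])<.9: continue
        c=abs((Q-a[0])@n)<th
        if c.sum()>best[0]:best=(c.sum(),c)
    c=best[1];m=Q[c].mean(0);n=np.linalg.svd(Q[c]-m)[2][2];n*=np.sign(n[1]);return best[0],m,n,c
k,m,n,c=ransac(Q);print("sheet",k,m,n,np.degrees(np.arctan2(n[1],n[0])))
U=P[0:60,255:309].reshape(-1,3);h=(U-m)@n;U2=U[(h<-14)&(h>-22)]
k,mu,nu,_=ransac(U2);print("upright",k,mu,nu,np.degrees(np.arctan2(nu[1],nu[0])),"offset",(mu-m)@n)
f,T=cam(d,o)
def hit(u,v,m,n):
    r=T[:3,:3]@np.array([(u-d["cx"])/f,(v-d["cy"])/f,1]);return T[:3,3]+r*((m-T[:3,3])@n)/(r@n)
M=R.from_rotvec(o["orientation"]).as_matrix()
for uv in [(357/5+210-.4,118/5-.4),(357/5+210-.4,330/5-.4),(331/5+210-.4,118/5-.4),(384/5+210-.4,118/5-.4)]:
    X=hit(*uv,mu,nu);print(uv,X.round(2),"tool",(M.T@(X-o["ee_pos"])).round(2))
print("tool axes",M.round(4).tolist())
# plate/tab world
E
```

```text
(268, 15) [499.6 310.1 174. ] 232.75362
(268, 27) [499.2 311.2 161.2] 245.49069
(268, 56) [497.9 311.1 128.5] 277.70905
(270, 15) [500.9 311.  172.8] 234.09056
(270, 27) [500.5 310.1 162.5] 243.99608
(270, 56) [499.4 311.9 127.3] 279.04868
(292, 15) [515.4 310.5 172.4] 234.4352
(292, 27) [515.7 310.4 161. ] 245.61452
(292, 56) [516.5 310.4 128. ] 278.11792
(295, 15) [517.3 309.9 173. ] 233.74269
(295, 27) [517.8 310.6 160.6] 246.05148
(295, 56) [518.9 310.4 127.8] 278.30322
sheet 17826 [531.15472608 327.98599881 108.65587966] [4.60141515e-02 9.98940315e-01 9.72289834e-04] 87.36265083755195
upright 2044 [508.47581561 310.99337517 160.41385961] [4.56941744e-02 9.98955011e-01 9.63447441e-04] 87.38100350865699 offset -17.967843872589256
(281.0, 23.200000000000003) [508.13 311.01 164.55] tool [  0.41 104.6  131.15]
(281.0, 65.6) [507.94 311.06 114.8 ] tool [  0.52 149.79 110.36]
(275.8, 23.200000000000003) [504.6  311.17 164.59] tool [ -3.12 104.57 131.14]
(286.40000000000003, 23.200000000000003) [511.79 310.84 164.5 ] tool [  4.07 104.63 131.15]
tool axes [[0.9987, 0.0157, 0.0482], [-0.0504, 0.4185, 0.9068], [-0.0059, -0.9081, 0.4187]]
```

```bash
python3 goto.py 502.4 195.7 152.3 -2.63
```

```text
t 6.1 pos [500.1 149.3 205.3] F [-0.4 -0.3 -0.8] M [-0.39 -0.04  0.  ] w 56.0
dp [0.0284, 0.5799, -0.6621] turn [-0.1374, 0.0051, 0.0011]
```

Call:
jog_arm --steps '[{"dp":[0.01,0.1,-0.1],"turn":[-0.035,0.0013,0],"claw":0},{"dp":[0.02,0.25,-0.3],"turn":[-0.07,0.0025,0],"claw":0},{"dp":[0.028,0.4,-0.5],"turn":[-0.105,0.004,0.001],"claw":0},{"dp":[0.028,0.58,-0.66],"turn":[-0.137,0.005,0.001],"claw":0},{"dp":[0.028,0.58,-0.66],"turn":[-0.137,0.005,0.001],"claw":0},{"dp":[0.028,0.58,-0.66],"turn":[-0.137,0.005,0.001],"claw":0},{"dp":[0.028,0.58,-0.66],"turn":[-0.137,0.005,0.001],"claw":0},{"dp":[0.028,0.58,-0.66],"turn":[-0.137,0.005,0.001],"claw":0}]'

```text
t: 6.77
ee_pos: [502.4, 195.2, 152.7]
orientation: [-1.569, 0.036, -0.037]
ft_force: [0.5, 0.5, -2.3]
width: 55.7
```

```bash
python3 goto.py 503.4 215.7 152.3 -2.63; python3 snap.py wrist w7;python3 goto.py 503.4 215.7 152.3 -2.63; python3 - <<'E'
from h import *
crop(load("w7"),"w7c.png",210,0,350,130,5)
E
```

```text
t 6.77 pos [502.4 195.2 152.7] F [ 0.5  0.5 -2.3] M [-0.05 -0.09  0.03] w 55.7
dp [0.0125, 0.2557, -0.0055] turn [-0.0005, 0.0002, 0.0002]
w7 6.7667 [502.39984941 195.24086139 152.74251069] [ 0.53210852  0.45673772 -2.31229297] 55.733738214632744
t 6.82 pos [502.6 194.9 152.9] F [-0.3  0.4 -2.6] M [-0.09 -0.08 -0.05] w 55.5
dp [0.0102, 0.2604, -0.0071] turn [-0.0005, 0.0003, 0.0005]
```

View pics/w7c.png

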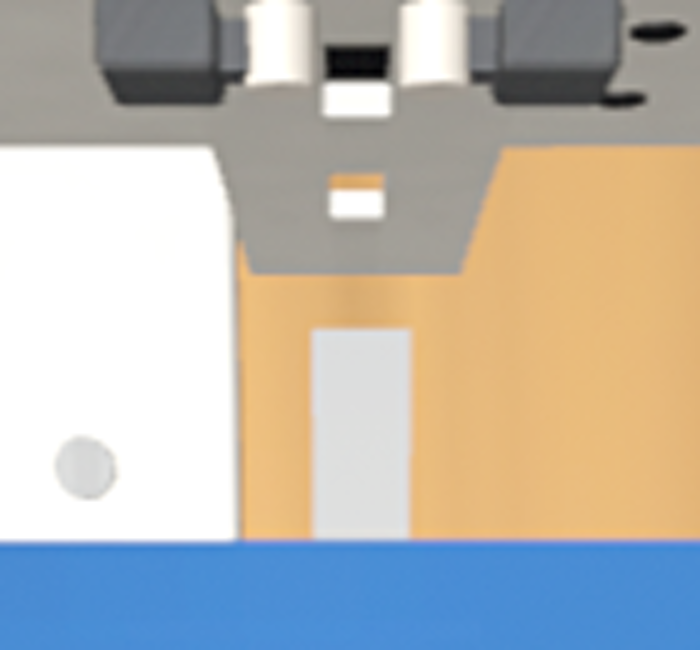

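```bash
python3 - <<'E'
from h import *; from snap import wobs
d=load("w7");o=wobs(d);f,T=cam(d,o);M=R.from_rotvec(o["orientation"]).as_matrix()
nu=np.array([.0459,.9989,0.001]);mu=np.array([508.1,311.0,164.5])
for c in [(357,116),(357,217)]:
    u,v=c[0]/5+210-.4,c[1]/5-.4
    r=T[:3,:3]@np.array([(u-d["cx"])/f,(v-d["cy"])/f,1]);X=T[:3,3]+r*((mu-T[:3,3])@nu)/(r@nu)
    print(X.round(2),(M.T@(X-o["ee_pos"])).round(2))
o0=dict(ee_pos=np.zeros(3),orientation=np.zeros(3));P=cloud(d,o0)
print("tab",P[85,270:295,0].round(1),np.median(P[85,275:288],0))
for u in (271.9,291.7): # tab edges at end row ~66, tool y -83.6
    f,T0=cam(d,o0);r=T0[:3,:3]@np.array([(u-d["cx"])/f,(70-d["cy"])/f,1]);print((T0[:3,3]+r*(-83.6-T0[1,3])/r[1]).round(2))
E
```

```text
[508.04 311.05 114.06] [  0.21  38.86 115.89]
[508.18 311.1   63.92] [  0.32  89.   115.86]
tab [-8.7 -7.9 -7.1 -1.7 -1.5 -1.3 -1.1 -0.9 -0.7 -0.5 -0.3 -0.   0.2  0.4
  0.6  0.8  1.   1.2  1.4  1.6  1.8  2.   9.6 10.5 11.3] [-4.83126594e-02 -8.38610234e+01  7.52261006e+01]
[ -1.92 -83.6   78.17]
[  2.15 -83.6   78.16]
```

Call:
jog_arm --steps '[{"dp":[0.005,0.1,-0.0125],"turn":[0,0,0],"claw":0},{"dp":[0.01,0.2,-0.0125],"turn":[0,0,0],"claw":0},{"dp":[0.015,0.3,-0.0125],"turn":[0,0,0],"claw":0},{"dp":[0.019,0.4,-0.0125],"turn":[0,0,0],"claw":0},{"dp":[0.019,0.41,-0.0125],"turn":[0,0,0],"claw":0},{"dp":[0.019,0.41,-0.0125],"turn":[0,0,0],"claw":0},{"dp":[0.019,0.41,-0.0125],"turn":[0,0,0],"claw":0}]'

```text
t: 7.4
ee_pos: [503.9, 227.8, 151.8]
orientation: [-1.569, 0.036, -0.037]
ft_force: [0.5, -1.1, -2.6]
width: 55.9
```

```bash
python3 goto.py 504.5 240.7 151.7 -2.63; python3 snap.py wrist w8;python3 goto.py 504.5 240.7 151.7 -2.63; python3 - <<'E'
from h import *
crop(load("w8"),"w8c.png",210,0,350,130,5)
E
```

```text
t 7.4 pos [503.9 227.8 151.8] F [ 0.5 -1.1 -2.6] M [-0.11 -0.04 -0.02] w 55.9
dp [0.007, 0.1614, -0.001] turn [-0.0004, 0.0002, 0.0003]
w8 7.4 [503.94173029 227.79171217 151.78029177] [ 0.52241069 -1.12446743 -2.60307606] 55.86982472109231
t 7.45 pos [503.9 227.6 151.8] F [ 0.4 -0.5 -2.2] M [-0.07 -0.1   0.  ] w 55.7
dp [0.0075, 0.1635, -0.0007] turn [-0.0004, 0.0002, 0.0004]
```

View pics/w8c.png

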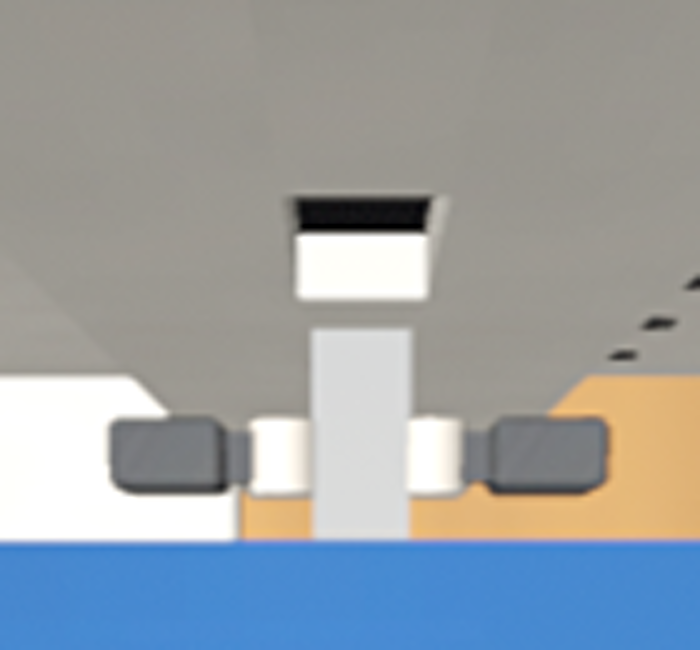

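Tab (crop 311–411) is centred on the slot (296–428). I'll enter gently in small steps.

Call:
jog_arm --steps '[{"dp":[0.002,0.04,0],"turn":[0,0,0],"claw":0},{"dp":[0.003,0.06,0],"turn":[0,0,0],"claw":0},{"dp":[0.004,0.08,0],"turn":[0,0,0],"claw":0},{"dp":[0.004,0.08,0],"turn":[0,0,0],"claw":0}]'

```text
t: 7.78
ee_pos: [504.3, 234.2, 151.8]
orientation: [-1.569, 0.036, -0.038]
ft_force: [-0.3, -0.0, -2.3]
width: 55.7
```

```bash
python3 goto.py 504.5 240.7 151.7 -2.63
```

```text
t 7.78 pos [504.3 234.2 151.8] F [-0.3 -0.  -2.3] M [-0.08 -0.03  0.01] w 55.7
dp [0.0023, 0.0806, -0.001] turn [-0.0005, 0.0002, 0.0004]
```

Call:
jog_arm --steps '[{"dp":[0.001,0.02,0],"turn":[0,0,0],"claw":0},{"dp":[0.002,0.04,0],"turn":[0,0,0],"claw":0},{"dp":[0.002,0.045,0],"turn":[0,0,0],"claw":0},{"dp":[0.002,0.045,0],"turn":[0,0,0],"claw":0}]'

```text
t: 8.12
ee_pos: [504.5, 238.0, 151.8]
orientation: [-1.569, 0.036, -0.037]
ft_force: [-0.3, -0.0, -3.2]
width: 55.7
```

```bash
python3 goto.py 504.5 240.7 151.7 -2.63
```

```text
t 8.12 pos [504.5 238.  151.8] F [-0.3 -0.  -3.2] M [-0.03 -0.09 -0.02] w 55.7
dp [-0.0002, 0.0337, -0.0013] turn [-0.0005, 0.0003, 0.0003]
```

Tabs are in the slots (about 6 mm deep, no force). Now to flush.

Call:
jog_arm --steps '[{"dp":[0,0.012,0],"turn":[0,0,0],"claw":0},{"dp":[0.001,0.022,0],"turn":[0,0,0],"claw":0},{"dp":[0.001,0.03,0],"turn":[0,0,0],"claw":0},{"dp":[0.001,0.03,0],"turn":[0,0,0],"claw":0}]'

```text
t: 8.45
ee_pos: [504.6, 240.5, 151.8]
orientation: [-1.569, 0.036, -0.038]
ft_force: [0.7, 0.2, -1.8]
width: 55.9
```

```bash
python3 goto.py 504.5 240.7 151.7 -2.63; python3 snap.py wrist w9;python3 goto.py 504.5 240.7 151.7 -2.63
```

```text
t 8.45 pos [504.6 240.5 151.8] F [ 0.7  0.2 -1.8] M [-0.05 -0.06  0.01] w 55.9
dp [-0.0014, 0.0022, -0.0013] turn [-0.0005, 0.0003, 0.0003]
w9 8.45 [504.61587338 240.52711564 151.80428441] [ 0.66766839  0.21516559 -1.76591622] 55.85699933601409
t 8.5 pos [504.6 240.5 151.8] F [ 0.1 -0.1 -2.9] M [-0.04 -0.1   0.02] w 56.1
dp [-0.0013, 0.0028, -0.0014] turn [-0.0005, 0.0003, 0.0003]
```

View pics/w9.png

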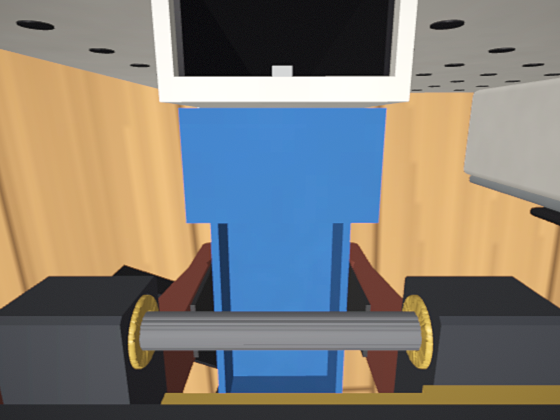

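The tab end is visible inside the hollow upright at (282,70). I'll feel for flush in 0.6 mm steps.

Call:
jog_arm --steps '[{"dp":[0,0.008,0],"turn":[0,0,0],"claw":0},{"dp":[0,0.012,0],"turn":[0,0,0],"claw":0},{"dp":[0,0.012,0],"turn":[0,0,0],"claw":0}]'

```text
t: 8.75
ee_pos: [504.6, 240.7, 151.7]
orientation: [-1.57, 0.036, -0.037]
ft_force: [1.2, -5.1, -2.3]
width: 56.0
```

Call:
jog_arm --steps '[{"dp":[0,0.008,0],"turn":[0,0,0],"claw":0},{"dp":[0,0.012,0],"turn":[0,0,0],"claw":0},{"dp":[0,0.012,0],"turn":[0,0,0],"claw":0}]'

```text
t: 9.0
ee_pos: [504.6, 240.7, 151.7]
orientation: [-1.572, 0.036, -0.037]
ft_force: [0.3, -7.4, -1.0]
width: 55.8
```

Call:
jog_arm --steps '[{"dp":[0,-0.006,-0.02],"turn":[0,0,0],"claw":0},{"dp":[0,-0.006,-0.04],"turn":[0,0,0],"claw":0},{"dp":[0,-0.006,-0.05],"turn":[0,0,0],"claw":0},{"dp":[0,-0.006,-0.05],"turn":[0,0,0],"claw":0}]'

```text
t: 9.33
ee_pos: [504.4, 240.4, 147.4]
orientation: [-1.572, 0.037, -0.037]
ft_force: [0.0, -0.4, -2.5]
width: 55.9
```

```bash
python3 goto.py 504.5 240.7 145.7 -2.63
```

```text
t 9.33 pos [504.4 240.4 147.4] F [ 0.  -0.4 -2.5] M [-0.15 -0.1  -0.01] w 55.9
dp [0.0014, 0.0042, -0.0217] turn [0.0004, -0.0, 0.0002]
```

Call:
jog_arm --steps '[{"dp":[0,0,-0.01],"turn":[0,0,0],"claw":0},{"dp":[0,0,-0.018],"turn":[0,0,0],"claw":0},{"dp":[0,0,-0.018],"turn":[0,0,0],"claw":0}]'

```text
t: 9.58
ee_pos: [504.8, 240.5, 146.1]
orientation: [-1.571, 0.036, -0.037]
ft_force: [1.2, -0.6, -1.8]
width: 56.0
```

Call:
jog_arm --steps '[{"dp":[0,0,-0.008],"turn":[0,0,0],"claw":0},{"dp":[0,0,-0.014],"turn":[0,0,0],"claw":0},{"dp":[0,0,-0.014],"turn":[0,0,0],"claw":0}]'

```text
t: 9.83
ee_pos: [505.1, 240.6, 145.3]
orientation: [-1.571, 0.036, -0.038]
ft_force: [0.4, -2.2, 2.5]
width: 56.0
```

Catch contact is felt (Fz −2.5 → +2.5 N at about 6–7 mm above home). Releasing.

Call:
jog_arm --steps '[{"dp":[0,0,0.005],"turn":[0,0,0],"claw":0.64},{"dp":[0,0,0.005],"turn":[0,0,0],"claw":0.7},{"dp":[0,0,0.005],"turn":[0,0,0],"claw":0.85},{"dp":[0,0,0.005],"turn":[0,0,0],"claw":0.95},{"dp":[0,0,0.005],"turn":[0,0,0],"claw":0.95}]'

```text
t: 10.25
ee_pos: [505.0, 240.7, 145.7]
orientation: [-1.571, 0.036, -0.038]
ft_force: [0.2, 0.2, 0.7]
width: 77.9
```

```bash
python3 goto.py 504.5 240.7 145.7 -2.63; python3 snap.py wrist w10; python3 snap.py scene s10; python3 - <<'E'
from h import *
crop(load("s10"),"s10c.png",310,60,450,260,3)
E
```

```text
t 10.25 pos [505.  240.7 145.7] F [0.2 0.2 0.7] M [-0.03 -0.09  0.02] w 77.9
dp [-0.0059, 0.0001, 0.0005] turn [0.0002, 0.0004, 0.0002]
w10 10.25 [504.97272672 240.69447331 145.66097588] [0.18064492 0.21731478 0.69561585] 77.87897374610529
s10 10.3 [504.9890126  240.67260597 145.67664894] [ 0.23839343 -0.49747992 -0.23586019] 81.64297855294986
```

View pics/w10.png

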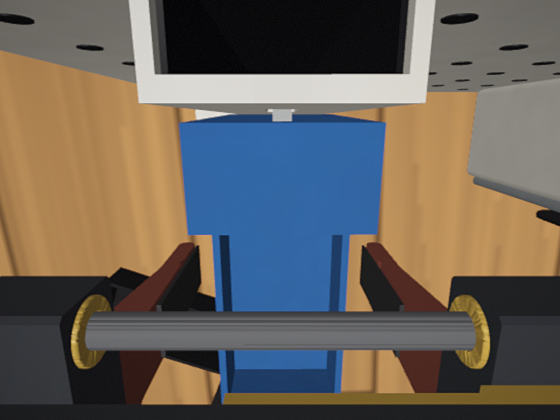

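View pics/s10c.png

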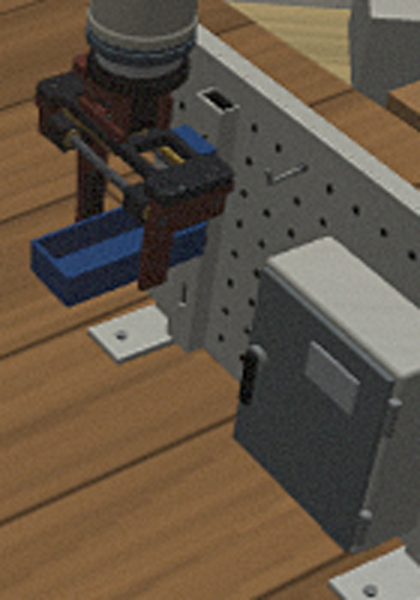

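The tray hangs by itself, sagging slightly. I'll go up and over to the flange.

Call:
jog_arm --steps '[{"dp":[0,0,0.2],"turn":[0,0,0],"claw":1},{"dp":[0,0,0.5],"turn":[0,0,0],"claw":1},{"dp":[0,0,0.95],"turn":[0,0,0],"claw":1},{"dp":[0,0,0.95],"turn":[0,0,0],"claw":1}]'

```text
t: 10.68
ee_pos: [508.1, 242.1, 227.6]
orientation: [-1.567, 0.029, -0.044]
ft_force: [1.2, 0.4, 1.3]
width: 87.8
```

Call:
jog_arm --steps '[{"dp":[0,0,0.4],"turn":[0,0,0],"claw":1},{"dp":[0,0,0.5],"turn":[0,0,0],"claw":0.5},{"dp":[0,0,0.5],"turn":[0,0,0],"claw":0},{"dp":[0,0,0.5],"turn":[0,0,0],"claw":0},{"dp":[0,0,0.5],"turn":[0,0,0],"claw":0}]'

```text
t: 11.1
ee_pos: [507.3, 241.8, 266.0]
orientation: [-1.568, 0.031, -0.043]
ft_force: [-0.0, 0.1, 0.4]
width: 65.1
```

```bash
python3 goto.py 507.2 296 265 -2.63; python3 snap.py wrist w11; python3 snap.py scene s11; python3 - <<'E'
from h import *
crop(load("s11"),"s11c.png",310,60,450,260,3)
E
```

```text
t 11.1 pos [507.3 241.8 266. ] F [-0.   0.1  0.4] M [-0.07 -0.1   0.02] w 65.1
dp [-0.0014, 0.6777, -0.0129] turn [-0.0007, 0.0024, 0.0002]
w11 11.1 [507.31287709 241.78395271 266.03491895] [-0.04196227  0.08537546  0.38721583] 65.0718864486218
s11 11.15 [507.22732972 241.75533246 265.81857921] [-0.48718897 -0.11980911  0.07744459] 60.89465581261114
```

View pics/w11.png

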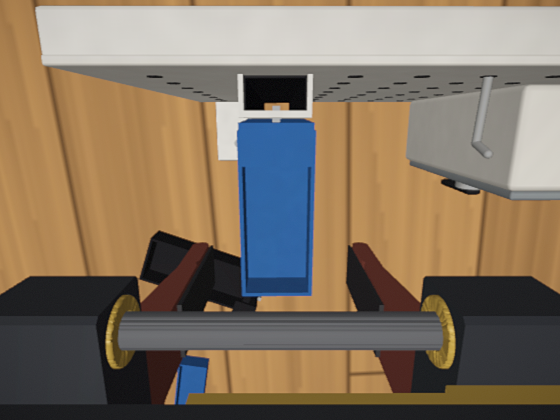

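View pics/s11c.png

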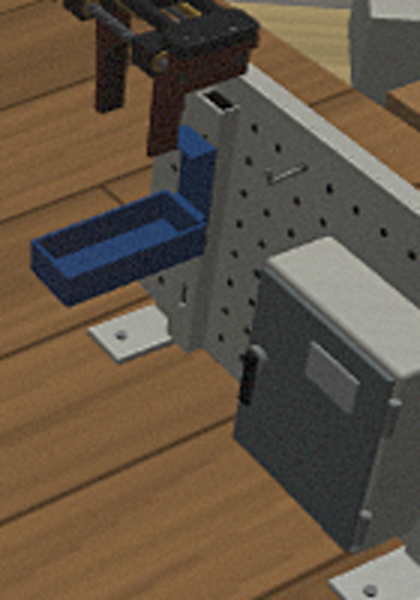

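```bash
python3 - <<'E'
from h import *; from snap import wobs
d=load("w11");o=wobs(d);P=cloud(d,o)
crop(d,"w11c.png",225,60,330,190,5)
for v in (124,128,132,136,140,145,150,155,160): print(v,P[v,260].round(1),P[v,292].round(1))
print(P[285:296,262:300:8,2].round(0).tolist())
E
```

```text
124 [499.9 308.1 237.3] [516.5 307.3 236.4]
128 [499.7 306.1 236. ] [516.5 305.3 235.5]
132 [499.7 304.1 237.7] [516.4 303.2 236.6]
136 [499.5 302.  237.2] [516.3 301.2 237.3]
140 [499.3 299.9 235.7] [516.3 299.1 235.5]
145 [499.2 297.3 236.2] [516.1 296.5 236.4]
150 [499.  294.7 236.2] [516.  293.9 236.6]
155 [498.8 292.  235.4] [515.9 291.3 236.6]
160 [498.7 289.4 236. ] [515.8 288.6 236. ]
[[154.0, 156.0, 156.0, 153.0, 155.0], [156.0, 156.0, 156.0, 156.0, 158.0], [158.0, 158.0, 158.0, nan, 159.0], [160.0, 160.0, 161.0, 160.0, 161.0], [161.0, 162.0, 162.0, 161.0, 162.0], [163.0, 163.0, 164.0, 163.0, 165.0], [165.0, 165.0, 164.0, 165.0, 164.0], [166.0, 167.0, 167.0, 167.0, 167.0], [168.0, 167.0, 168.0, 167.0, 167.0], [167.0, 167.0, 166.0, 167.0, 167.0], [166.0, 168.0, nan, 167.0, 166.0]]
```

View pics/w11c.png

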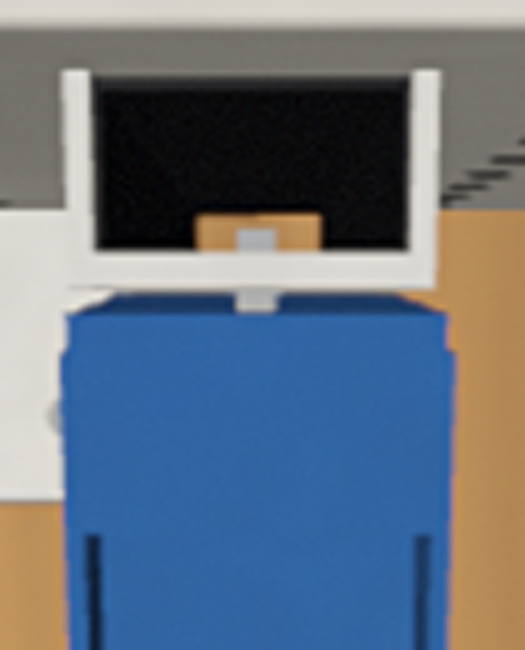

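Call:
jog_arm --steps '[{"dp":[0,0.2,0],"turn":[0,0.001,0],"claw":0},{"dp":[0,0.45,0],"turn":[0,0.002,0],"claw":0},{"dp":[0,0.6,0],"turn":[-0.0007,0.0024,0],"claw":0},{"dp":[0,0.682,0],"turn":[-0.0007,0.0024,0],"claw":0},{"dp":[0,0.682,0],"turn":[-0.0007,0.0024,0],"claw":0},{"dp":[0,0.682,0],"turn":[-0.0007,0.0024,0],"claw":0}]'

```text
t: 11.7
ee_pos: [507.0, 296.6, 265.3]
orientation: [-1.571, 0.037, -0.035]
ft_force: [0.4, -0.1, 0.1]
width: 16.6
```

```bash
python3 goto.py 507.3 296.5 242 -2.63; python3 snap.py scene s12; python3 snap.py wrist w12; python3 - <<'E'
from h import *
crop(load("s12"),"s12c.png",310,60,450,260,3)
E
```

```text
t 11.7 pos [507.  296.6 265.3] F [ 0.4 -0.1  0.1] M [-0.06 -0.01  0.01] w 16.6
dp [0.0038, -0.0007, -0.2919] turn [0.0003, -0.0004, -0.0001]
s12 11.7 [506.99634601 296.55459538 265.34958274] [ 0.42329778 -0.10027929  0.10055391] 16.63763109358348
w12 11.75 [507.05246738 296.15244259 265.49580288] [-0.41093289 -0.1171023  -0.19969806] 12.610918129690058
```

View pics/s12c.png

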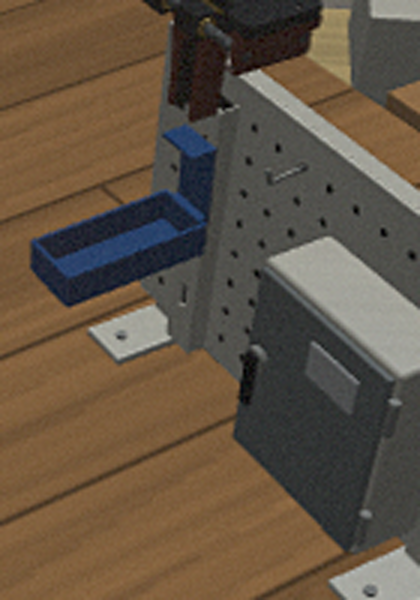

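View pics/w12.png

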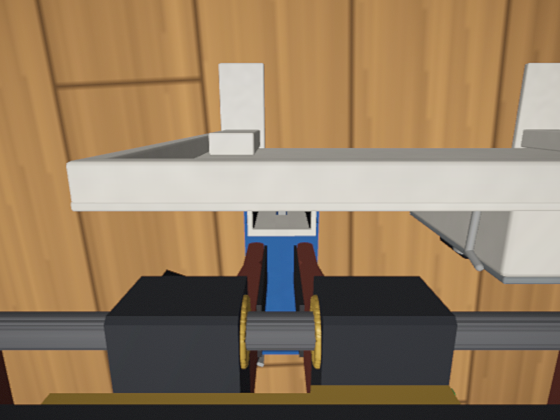

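Fingers are nearly closed and centred over the flange. Waiting for full closure, then descending to just above it.

Call:
jog_arm --steps '[{"dp":[0,0,0],"turn":[0,0,0],"claw":0},{"dp":[0,0,-0.1],"turn":[0,0,0],"claw":0},{"dp":[0,0,-0.2],"turn":[0,0,0],"claw":0},{"dp":[0,0,-0.29],"turn":[0,0,0],"claw":0},{"dp":[0,0,-0.29],"turn":[0,0,0],"claw":0}]'

```text
t: 12.22
ee_pos: [506.1, 295.1, 240.2]
orientation: [-1.573, 0.04, -0.034]
ft_force: [0.2, -0.8, 0.3]
width: 0.4
```

Call:
jog_arm --steps '[{"dp":[0,0,-0.02],"turn":[0,0,0],"claw":0},{"dp":[0,0,-0.04],"turn":[0,0,0],"claw":0},{"dp":[0,0,-0.04],"turn":[0,0,0],"claw":0}]'

```text
t: 12.47
ee_pos: [506.1, 295.0, 236.9]
orientation: [-1.573, 0.04, -0.034]
ft_force: [0.1, -0.2, -0.4]
width: 0.7
```

```bash
python3 goto.py 507.3 296.5 236.5 -2.63
```

```text
t 12.47 pos [506.1 295.  236.9] F [ 0.1 -0.2 -0.4] M [ 0.02 -0.12  0.  ] w 0.7
dp [0.0148, 0.0185, -0.0051] turn [0.0008, -0.0013, 0.0004]
```

Call:
jog_arm --steps '[{"dp":[0.012,0.02,0],"turn":[0,0,0],"claw":0},{"dp":[0.012,0.02,-0.006],"turn":[0,0,0],"claw":0},{"dp":[0.012,0.02,-0.012],"turn":[0,0,0],"claw":0},{"dp":[0.012,0.02,-0.012],"turn":[0,0,0],"claw":0}]'

```text
t: 12.8
ee_pos: [507.5, 297.0, 236.7]
orientation: [-1.572, 0.039, -0.035]
ft_force: [-0.2, 0.4, 4.0]
width: 0.5
```

Call:
jog_arm --steps '[{"dp":[0,0,-0.006],"turn":[0,0,0],"claw":0},{"dp":[0,0,-0.012],"turn":[0,0,0],"claw":0},{"dp":[0,0,-0.012],"turn":[0,0,0],"claw":0}]'

```text
t: 13.05
ee_pos: [508.0, 297.1, 236.5]
orientation: [-1.572, 0.038, -0.036]
ft_force: [0.5, -1.6, 6.3]
width: 1.0
```

Call:
jog_arm --steps '[{"dp":[0,0,-0.015],"turn":[0,0,0],"claw":0},{"dp":[0,0,-0.02],"turn":[0,0,0],"claw":0},{"dp":[0,0,-0.02],"turn":[0,0,0],"claw":0}]'

```text
t: 13.3
ee_pos: [508.5, 297.1, 236.1]
orientation: [-1.571, 0.037, -0.037]
ft_force: [-0.7, -2.3, 10.2]
width: 0.7
```

Call:
jog_arm --steps '[{"dp":[0,0,-0.015],"turn":[0,0,0],"claw":0},{"dp":[0,0,-0.02],"turn":[0,0,0],"claw":0},{"dp":[0,0,-0.02],"turn":[0,0,0],"claw":0}]'

```text
t: 13.55
ee_pos: [508.6, 297.2, 235.8]
orientation: [-1.571, 0.036, -0.037]
ft_force: [-3.1, -1.8, 11.8]
width: 0.0
```

Call:
jog_arm --steps '[{"dp":[-0.01,0,-0.015],"turn":[0,0,0],"claw":0},{"dp":[-0.01,0,-0.025],"turn":[0,0,0],"claw":0},{"dp":[-0.01,0,-0.025],"turn":[0,0,0],"claw":0}]'

```text
t: 13.8
ee_pos: [508.5, 297.2, 235.2]
orientation: [-1.57, 0.035, -0.039]
ft_force: [-0.7, -2.3, 8.7]
width: 0.5
```

Call:
jog_arm --steps '[{"dp":[-0.005,0,-0.015],"turn":[0,0,0],"claw":0},{"dp":[-0.005,0,-0.025],"turn":[0,0,0],"claw":0},{"dp":[-0.005,0,-0.025],"turn":[0,0,0],"claw":0}]'

```text
t: 14.05
ee_pos: [508.3, 297.2, 233.7]
orientation: [-1.57, 0.034, -0.039]
ft_force: [0.2, -0.5, 3.2]
width: 0.2
```

Call:
jog_arm --steps '[{"dp":[0,0,-0.012],"turn":[0,0,0],"claw":0},{"dp":[0,0,-0.02],"turn":[0,0,0],"claw":0},{"dp":[0,0,-0.02],"turn":[0,0,0],"claw":0}]'

```text
t: 14.3
ee_pos: [508.0, 297.1, 231.5]
orientation: [-1.571, 0.034, -0.039]
ft_force: [0.2, -1.4, 0.1]
width: 0.4
```

Call:
jog_arm --steps '[{"dp":[0,0,-0.012],"turn":[0,0,0],"claw":0},{"dp":[0,0,-0.02],"turn":[0,0,0],"claw":0},{"dp":[0,0,-0.02],"turn":[0,0,0],"claw":0}]'

```text
t: 14.55
ee_pos: [508.0, 297.1, 230.0]
orientation: [-1.571, 0.035, -0.039]
ft_force: [-0.9, -0.6, 3.3]
width: 0.8
```

It snapped over (force fell from 11.8 to 0 N), and there's contact again at 230. I'll press lightly to confirm a hard stop.

Call:
jog_arm --steps '[{"dp":[0,0,-0.015],"turn":[0,0,0],"claw":0},{"dp":[0,0,-0.02],"turn":[0,0,0],"claw":0},{"dp":[0,0,-0.02],"turn":[0,0,0],"claw":0}]'

```text
t: 14.8
ee_pos: [508.2, 297.1, 229.6]
orientation: [-1.57, 0.034, -0.039]
ft_force: [-3.4, -2.0, 10.7]
width: 0.4
```

Call:
jog_arm --steps '[{"dp":[0,0,-0.01],"turn":[0,0,0],"claw":0},{"dp":[0,0,-0.015],"turn":[0,0,0],"claw":0},{"dp":[0,0,-0.015],"turn":[0,0,0],"claw":0}]'

```text
t: 15.05
ee_pos: [508.2, 297.1, 229.6]
orientation: [-1.57, 0.034, -0.039]
ft_force: [-4.6, -2.0, 10.5]
width: 0.6
```

Hard stop at 229.6 under 10 N, as expected for home. I'll retreat up and back, then check.

Call:
jog_arm --steps '[{"dp":[0,0,0.1],"turn":[0,0,0],"claw":0},{"dp":[0,0,0.4],"turn":[0,0,0],"claw":0},{"dp":[0,0,0.8],"turn":[0,0,0],"claw":0},{"dp":[0,0,0.8],"turn":[0,0,0],"claw":0}]'

```text
t: 15.38
ee_pos: [510.7, 298.6, 299.5]
orientation: [-1.566, 0.028, -0.045]
ft_force: [1.4, 0.5, 0.3]
width: 0.5
```

Call:
jog_arm --steps '[{"dp":[0,-0.4,0],"turn":[0,0,0],"claw":0},{"dp":[0,-0.9,0],"turn":[0,0,0],"claw":0},{"dp":[0,-0.99,0],"turn":[0,0,0],"claw":0},{"dp":[0,-0.99,0],"turn":[0,0,0],"claw":0}]'

```text
t: 15.72
ee_pos: [510.7, 217.5, 299.6]
orientation: [-1.566, 0.03, -0.048]
ft_force: [-0.3, -0.2, -0.2]
width: 0.5
```

Call:
jog_arm --steps '[{"dp":[0,-0.3,0],"turn":[0.03,0,0],"claw":0},{"dp":[0,-0.6,0],"turn":[0.06,0,0],"claw":0},{"dp":[0,-0.8,0],"turn":[0.09,0,0],"claw":0},{"dp":[0,-0.8,0],"turn":[0.12,0,0],"claw":0},{"dp":[0,-0.8,0],"turn":[0.138,0,0],"claw":0},{"dp":[0,-0.8,0],"turn":[0.138,0,0],"claw":0},{"dp":[0,-0.8,0],"turn":[0.138,0,0],"claw":0},{"dp":[0,-0.8,0],"turn":[0.138,0,0],"claw":0}]'

```text
t: 16.38
ee_pos: [511.0, 154.2, 299.6]
orientation: [-1.134, 0.037, -0.037]
ft_force: [0.1, 0.9, -0.0]
width: 0.8
```

```bash
python3 snap.py wrist w13; python3 snap.py scene s13;python3 snap.py top t13; python3 - <<'E'
from h import *
crop(load("s13"),"s13c.png",310,60,450,260,3)
E
```

```text
w13 16.3833 [510.95160103 154.21114081 299.59591001] [ 0.12560346  0.92526778 -0.03542227] 0.784470331422006
s13 16.4333 [510.90227062 154.50878378 299.79309419] [0.18187723 0.1960778  0.18175359] 0.5124154304624075
t13 16.4833 [510.7855225  154.6326451  299.83395436] [-0.01065328 -0.54850978 -0.55346133] 0.6560709182114205
```

View pics/w13.png

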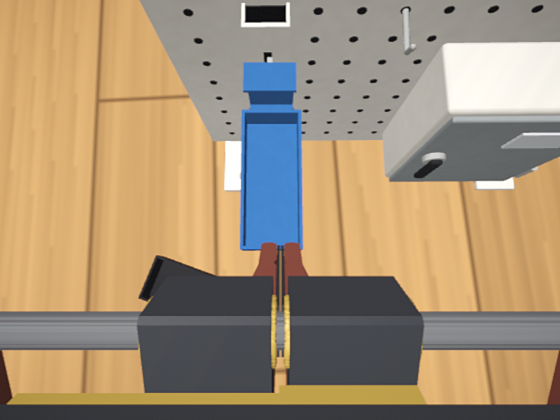

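View pics/s13c.png

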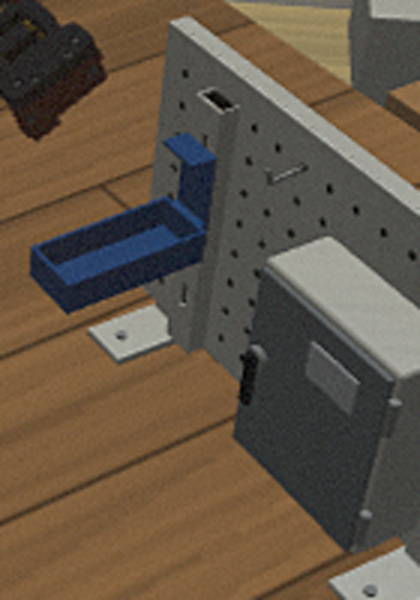

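View pics/t13.png

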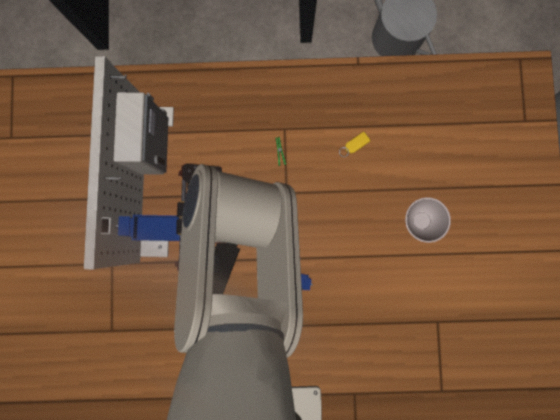

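The tray hangs on the upright, with bystanders unmoved in the top view. Now measuring level, height and yaw.

```bash
python3 - <<'E'
from h import *; from snap import wobs
d=load("w13");o=wobs(d);P=cloud(d,o)
ex=np.array([.0459,.9989,0]);ey=np.array([-.9989,.0459,0]);s=np.array([508.1,311.0,165])
hsv=cv2.cvtColor(d["img"],cv2.COLOR_RGB2HSV);m=(hsv[...,0]>100)&(hsv[...,0]<130)&(hsv[...,1]>120)
m[250:]=0
Q=P[m];Q=Q[~np.isnan(Q[:,0])];L=np.c_[(Q-s)@ex+73,(Q-s)@ey,Q[:,2]]
def fit(k,n):
    A=np.c_[L[k][:,:2],np.ones(k.sum())];c=np.linalg.lstsq(A,L[k][:,2],rcond=None)[0];print(n,k.sum(),"slopes",c[:2].round(4),"z at x=0/60",c[2].round(1),(c[2]+60*c[0]).round(1), L[k].min(0).round(1),L[k].max(0).round(1))
fit((L[:,2]>215),"flange")
fit((L[:,2]<150)&(L[:,2]>128)&(abs(L[:,1])<22)&(L[:,0]<45)&(L[:,0]>-50),"floor")
fit((L[:,2]>155)&(L[:,2]<175)&(abs(L[:,1])>25.8)&(L[:,0]<60),"rim")
r=(L[:,2]>158)&(L[:,2]<172)&(L[:,0]<60)
a=[];b=[]
for x in range(-55,50,10):
    k=(L[:,2]>150)&(abs(L[:,0]-x)<5);a.append(L[k,1].min());b.append(L[k,1].max())
print("yaw slopes",np.polyfit(range(-55,50,10),a,1),np.polyfit(range(-55,50,10),b,1))
E
```

```text
flange 1584 slopes [-0.4165 -0.0491] z at x=0/60 253.8 228.8 [ -76.9 -187.1  224.6] [ 90.   18.4 309.1]
floor 4238 slopes [0.03   0.0168] z at x=0/60 135.5 137.3 [-50.  -22.  131.6] [ 45.   22.  138.9]
rim 415 slopes [0.0298 0.0136] z at x=0/60 162.5 164.2 [-64.6 -28.2 159. ] [ 59.5  27.2 165.9]
yaw slopes [-3.8251158e-03 -2.7237034e+01] [1.29176806e-03 2.66251055e+01]
```

```bash
python3 - <<'E'
from h import *; from snap import wobs,snap
d=load("w13");o=wobs(d);P=cloud(d,o)
ex=np.array([.0459,.9989,0]);ey=np.array([-.9989,.0459,0]);s=np.array([508.1,311.0,165])
Q=P[62:92,244:298].reshape(-1,3);L=np.c_[(Q-s)@ex+73,(Q-s)@ey,Q[:,2]];k=(abs(L[:,2]-229)<6)&(abs(L[:,1])<21);L=L[k]
print(k.sum(),np.percentile(L,[1,50,99],axis=0).round(1),np.polyfit(L[:,0],L[:,2],1))
snap("wrist","w14"); 
a=load("w14")["img"].astype(int)-d["img"].astype(int);print(abs(a[60:250]).mean())
crop(d,"w13c.png",225,0,325,130,6)
t0=load("top0")["img"].astype(int);t1=load("t13")["img"].astype(int)
for n,b in dict(bowl=(400,190,460,250),fob=(330,125,380,165),pin=(265,130,295,175)).items(): print(n,abs(t0-t1)[b[1]:b[3],b[0]:b[2]].mean())
E
```

```text
1558 [[ 47.6 -20.7 227. ]
 [ 58.8  -1.2 229.3]
 [ 71.   17.7 230.9]] [3.77596166e-02 2.26990521e+02]
w14 16.5333 [510.71620314 154.62864418 299.84046777] [ 0.47281902  0.21473702 -0.1986311 ] 0.482644295244496
6.553618421052631
bowl 3.2969444444444442
fob 3.089
pin 2.8782716049382717
```

View pics/w13c.png

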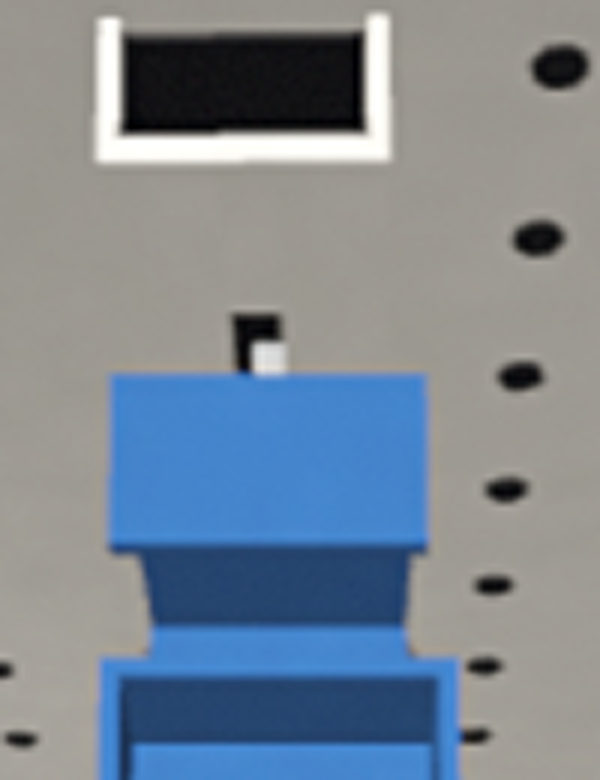

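```bash
python3 -c "
from workcell import ctrl
print(ctrl.close_job())"
```

```text
the job is handed in; nothing more can be done
None
```

The larger blue tray is hanging on the upright with both tabs in the top two slots, snapped home and released. I handed the job in at about 16.5 s of the 72 s; it reports no verdict.

**What I did:**
- I gripped the tray across its width and found the slots with the tilted wrist camera, about 126 mm along the board.
- The tabs went in with no measurable force, and flush contact peaked at about 7 N. I then lowered the tray until it rested on the catch and let go.
- I pressed the flange with closed fingertips. The force rose to about 12 N, dropped to zero at the snap, then hit a hard stop at z 229.6 mm.

**Last checks:**
- **Height:** tab_low is about 0.3 mm below slot_low, with the flange top at about 229.5 mm against an expected 230.
- **Yaw:** within about 0.004 rad of the board.
- **Tilt:** the tray sags 0.03 to 0.04 rad at the front, so it is not perfectly level but is within the 0.07 limit. A sideways slope of about 0.015 rad also showed up, which is probably camera error.
- **Depth:** not measured directly at tab_low. The flange's rear edge sits about where it should, so the tray looks flush to within 1–2 mm.
- **Bystanders and arm:** in the top view the bowl, fob and clothespin had not moved. The arm was clear of everything.

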